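Pack the field case and close its lid

TASK

Pack the roll of sealing film and the bench timer into the open dark grey case, both on its floor: the timer flat, and the roll, which stands too tall for the case, laid down gently on its side, never left to topple over. Then put the loose lid on the case so that it sits flat and fully down on the rim all round, and let go; leave the bottles and the tape ring behind the work where they are.

Things in the scene. Friction and masses are not known exactly. Their poses are not given: they have to be found in the camera images.
- case: Open-topped dark grey plastic case, fixed to the worktop. Outside 172 (its x) x 232 (its y) x 68 mm high, walls and floor 6 mm: inside 160 x 220 mm, 62 mm deep. Origin at the centre of its underside, on the worktop; x along its short side, y along its long side, z up. Rim at z = 68 mm, inner floor at z = 6 mm.
- lid_grip (a point): Centre of the black grip bar on the loose dark grey lid (lies right way up, 0.35 kg). Bar 20 mm wide (lid x), 110 long (lid y), 18 thick, 22 mm gap under it. Lid x along its short side, y long side, z up. Plate 172 x 232 x 6 mm, underside 36 mm below this point; a lip 8 mm deep, 155 x 215 outside, hangs below it and fits inside the case, 2.5 mm play each side, either way round. Fully on: this point at z = 104 mm.
- lid_plate (a point): Centre of the underside of the lid's plate, the face that rests on the rim (same axes as lid_grip, 36 mm below it).
- roll_center (a point): Centre of the white roll of sealing film, a solid cylinder 54 mm in diameter and 100 mm long, about 0.16 kg, standing upright on the worktop at the start. Its z axis runs along its length (z up while it stands). It may roll a little once lying; left to topple from upright it turns at about 12 rad/s.
- timer_center (a point): Centre of the dark bench timer, a flat box 50 (its x) x 76 (its y) x 22 mm high, about 0.09 kg, lying flat on the worktop, 11 mm above its underside. z is its upper face's direction.
- capped_bottle: Bystander: white bottle with a red screw cap, 48 mm across, 111 mm tall, origin at the centre of its foot. Leave it alone.
- tape_ring: Bystander: roll of tan tape lying flat, 98 mm across, 25 mm high, origin at the centre of its underside. Leave it alone.
- reagent: Bystander: white bottle with a blue screw cap, 56 mm across, 106 mm tall, origin at the centre of its foot. Leave it alone.
Not all that is in view belongs to the job. Leave any purple look-alike of the part that bears timer_center alone. Leave any purple look-alike of the part that bears roll_center alone.

How it is judged:
On the way, in this order (a step that is already met when the one before it is completed fails the run):
1. the roll lies on its side and the timer lies flat, both at rest on the case's floor (x of roll_center in the frame of case between -0.08 and 0.08 m and y of roll_center in the frame of case between -0.11 and 0.11 m and angle between roll_center's own z axis and vertical between 1.45 and 1.69 rad and z of roll_center in the frame of case below 0.038 m and x of timer_center in the frame of case between -0.08 and 0.08 m and y of timer_center in the frame of case between -0.11 and 0.11 m and angle between timer_center's own z axis and vertical below 0.12 rad and z of timer_center in the frame of case below 0.023 m and linear speed of each of film_roll, timer below 0.05 m/s), for 0.2 s.
2. the lid sits level on the rim (x of lid_plate in the frame of case between -0.005 and 0.005 m and y of lid_plate in the frame of case between -0.005 and 0.005 m and z of lid_plate in the frame of case between 0.066 and 0.0705 m and angle between lid_plate's own z axis and vertical below 0.03 rad and angle between the y axis of lid_plate and the y axis of case, either way round below 0.06 rad), for 0.2 s.
At the end, for the whole second after the job is handed in: Roll on its side and timer flat (each within 7 degrees), both on the floor inside the case; lid on the rim, lip inside: centred within 5 mm each way, plate within 2.5 mm of rim height, tilt under 1.7 degrees, turned under 3.4 degrees from the case (either way round); all three at rest (all of step 1 and all of step 2 and linear speed of each of lid, film_roll, timer below 0.02 m/s); the robot touches nothing.
It fails at once if the roll is toppled or thrown down: it turns faster than 9.5 rad/s (angular speed of film_roll above 9.5 rad/s).
It fails at once if a bystander (red-capped bottle, blue-capped bottle or tape ring) is moved more than 25 mm (distance of any of capped_bottle, tape_ring, reagent from where it was at the start of the episode above 0.025 m).
It fails at once if the roll, the timer or the lid falls off the worktop (height (world z) of any of roll_center, timer_center, lid_plate below -0.05 m).
It also fails if it takes over 64 s, if anything falls off the work surface, if the arm or the gripper's body presses on something with over 40 N, if the wrist force passes 120 N, or if a joint passes its speed limit or range.

ROBOT

A 6-joint arm with a two-finger parallel gripper is mounted at the origin on a cart in front of the work surface, level with it; the furniture and walls round the work are solid. World frame = base frame: x ahead of the robot, y to its left, z up, the work surface at z = 0. Lengths are in m, angles in rad, forces in N, time in s.
With the tool pointing down it reaches from about 0.35 to 0.875 m from the base axis. Payload 4.2 kg.
Tool frame: the origin (TCP) lies midway between the tips of the shut fingers; the grasp point (between the pads) lies 19 mm behind it (env.tcp_to_grasp is the distance from the TCP to the grasp point, in m); z points along the fingers, y is the direction in which the jaws open and shut (so a half turn about z gives the same grasp; the last joint's range is limited). The gripper opens to 87 mm and grips with 3 to 60 N. Pads are 19 mm wide; open, the fingers measure 117 mm over their backs; the gripper's body (75 mm by 190 mm) begins 51 mm behind the grasp point.
Start: joints at [0.259, 0.385, 0.008, 0, -1.194, -0.259], TCP at [0.625, 0, 0.223] pointing down, gripper open.
Joint ranges: [-3.14, 3.14], [-1.21, 2.06], [-1.07, 1.41], [-3.16, 2.05], [-2.99, -0.16], [-3.1, 3.1]. Speed limits (rad/s): [2.79, 2.79, 3.14, 3.14, 3.14, 3.14].

INTERFACE

Orientations are given as a rotation vector (axis times angle).
In Python, from cell import env gives the robot as it stands.
- The arm moves only by the tool drive_tool, never from a script. Its argument "motion" is a list of rows, each a list of 3 entries, a list of its own where there are three numbers: the shift along the tool's x, y, z as a fraction of full scale, then the turn, a rotation vector about the tool's x, y, z as a fraction of full scale, then the opening, from 0 (shut) to 1 (fully open). In form: [[[tx, ty, tz], [wx, wy, wz], claw], ...]. A call has 1 to 20 rows; each row is the pose to reach, as a shift and turn from the pose commanded when the call began, along the tool's axes at that moment, turning the shorter way round; what a row does not reach only later rows make up. Full scale, the value 1, is 0.3 m for a shift and pi rad for a turn. A row lasts 1/8 s, in which the tool goes at most 62.5 mm and 10.7 degrees, less where a joint would pass 70% of its speed; a pose out of reach is approached as far as the arm can. A call with a number of a shift or a turn outside -1 to 1 is refused whole. A call with a gripper value outside its range is refused whole. The fingers move at their own pace and stop on an object; "force" is the grip in N (left out, the last holds). Time passes only in rows, so rows that repeat a pose let the fingers close. It gives the time, the measured TCP pose, the force and the opening at its end, in the units of the state.
- env.get_obs(): the state, without advancing time (a new reading comes with each control period).
- env.read_camera(name): name is "scene" or "side" or "wrist"; returns a dict with "pixels" (400x640x3 uint8, red, green, blue), "fovy" (degrees; the focal length in pixels is half the picture's height over the tangent of half this angle, whatever the lens; pixels are square), "cx", "cy" (the principal point, pixels), "dist" ([k1, k2, p1, p2, k3] as OpenCV has them; the pictures are not rectified), "R" (3x3) and "t" (3): a world point X has camera coordinates R X + t. Camera axes: x right, y down, z forward; pixel columns grow to the right and rows downward; lengths in m; the calibration is good to about 2 mm. A picture is of the moment at which its call begins. There is no depth.
- env.job_done(): hands the job in, once; it reports no verdict.
The state is a dict: "time": time; "joint_pos": joint angles; "joint_velocities": joint speeds; "tau": joint torques, N m; "eef_pos": TCP position; "ee_rot": TCP orientation; "force": force on the tool from outside, world axes, zero at the start; "moment": the same for the moment, N m; "opening": opening from 0.0 (shut) to 1.0 (fully open).
Only numpy, scipy, OpenCV 4.12 (cv2) and the standard library are available. Lean on these libraries where they do the work, as an engineer would, in place of code of your own. Each camera call takes 0.05 s, during which the arm holds its last target.

## Working session

There is one attempt and no reset: what is moved stays moved. The work goes in short steps, Python scripts to look and compute and a tool call to move; the robot and the scene stay as the last step left them, time stands still between calls to the robot, and variables do not carry over. Pictures are saved under pics/ and viewed, and the job is handed in when it is done.

Besides the shell and the picture viewer there is one more tool, called after "Emit:" in YAML: its name, and indented under it one key for each argument. drive_tool: Moves the arm, as the interface text tells. Shift numbers are shares of 0.3 m and turn numbers shares of pi rad, none past 1 either way. Its arguments: {"type":"object","properties":{"motion":{"type":"array"},"force":{"type":"number"}},"required":["motion"]}

```bash
mkdir -p pics; ls
cat > h.py <<'E'
import numpy as np, cv2, sys
from cell import env
def cam(n):
    return env.read_camera(n)
def save(c,name):
    cv2.imwrite('pics/'+name+'.png',c['pixels'][:,:,::-1])
def K(c):
    f=200/np.tan(np.radians(c['fovy'])/2)
    return np.array([[f,0,c['cx']],[0,f,c['cy']],[0,0,1.]])
def ray(c,uv):
    R=np.array(c['R']);t=np.array(c['t'])
    p=cv2.undistortPoints(np.array(uv,float).reshape(-1,1,2),K(c),np.array(c['dist'],float)).reshape(-1,2)
    d=np.c_[p,np.ones(len(p))]@R
    return -R.T@t,d
def plane(c,uv,z):
    o,d=ray(c,uv); s=(z-o[2])/d[:,2]
    return o+d*s[:,None]
def proj(c,X):
    R=np.array(c['R']);rv=cv2.Rodrigues(R)[0]
    return cv2.projectPoints(np.array(X,float).reshape(-1,1,3),rv,np.array(c['t'],float),K(c),np.array(c['dist'],float))[0].reshape(-1,2)
E
python3 - <<'E'
from h import *
import pickle
d={}
for n in ['scene','side','wrist']:
    c=cam(n);save(c,n+'0');d[n]=c;print(n,c['fovy'],c['dist'],-np.array(c['R']).T@c['t'])
pickle.dump(d,open('c0.pkl','wb'))
print(env.get_obs())
E
```

```text
pics
scene 44.527909318544786 [-0.15021897  0.          0.          0.          0.        ] [-0.02989684 -0.95679696  0.8286924 ]
side 45.2955201230692 [-0.13695558  0.          0.          0.          0.        ] [0.08393474 1.17131513 0.69711462]
wrist 63.96207123337938 [-0.00023198  0.          0.          0.          0.        ] [ 0.62545333 -0.06934512  0.38338928]
{'time': 0.15, 'joint_pos': array([ 2.58620990e-01,  3.85370553e-01,  6.95111567e-03, -3.55435848e-04,
       -1.19398662e+00, -2.58594741e-01]), 'joint_velocities': array([-0.00068945, -0.00206627,  0.00518543,  0.00169431,  0.00036702,
        0.00041079]), 'tau': array([ 3.86667998e-04, -3.91052306e+01,  1.87588084e+01,  4.22235444e+00,
        1.23758311e-02, -1.38926293e-04]), 'eef_pos': array([6.24553236e-01, 3.03242010e-05, 2.21720483e-01]), 'ee_rot': array([ 2.22045830e+00, -2.22069102e+00, -1.71921436e-03]), 'force': array([-0.80793032,  0.34993039, -0.45458092]), 'moment': array([-0.01863116, -0.00032557,  0.00218366]), 'opening': 1.005025439648199}
```

View pics/scene0.png

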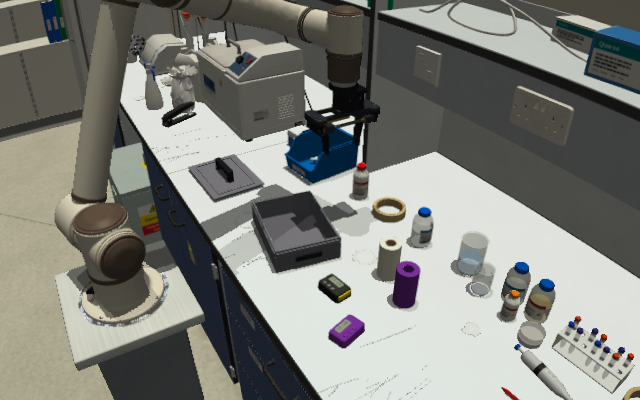

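View pics/side0.png

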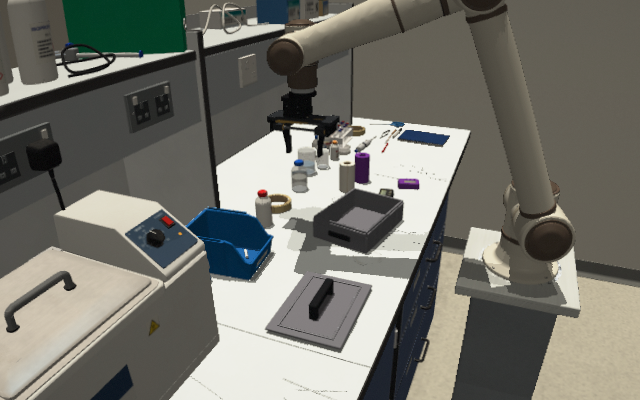

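View pics/wrist0.png

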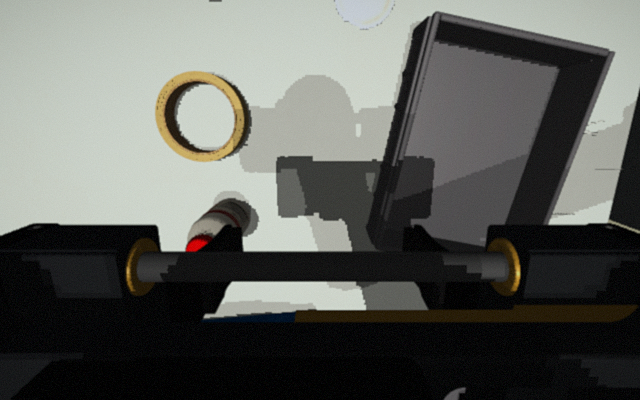

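The scene view has the white roll at (389,258) with a purple look-alike at (406,285). It also has the dark timer at (335,288) with a purple one at (347,330), the case at (296,230) and the lid at (226,177). The white roll and dark timer fit the description, so I'll enlarge that area to confirm.

Run:
```python
import pickle;from h import *
d=pickle.load(open('c0.pkl','rb'))
def crop(n,x,y,w,h,s,o):
    p=d[n]['pixels'][y:y+h,x:x+w,::-1]
    cv2.imwrite('pics/'+o+'.png',cv2.resize(p,None,fx=s,fy=s,interpolation=cv2.INTER_CUBIC))
crop('scene',240,180,200,150,4,'s_crop')
crop('scene',180,140,160,120,5,'s_crop2')
crop('side',260,150,200,200,3,'d_crop')
```

```text
(no output)
```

View pics/s_crop.png

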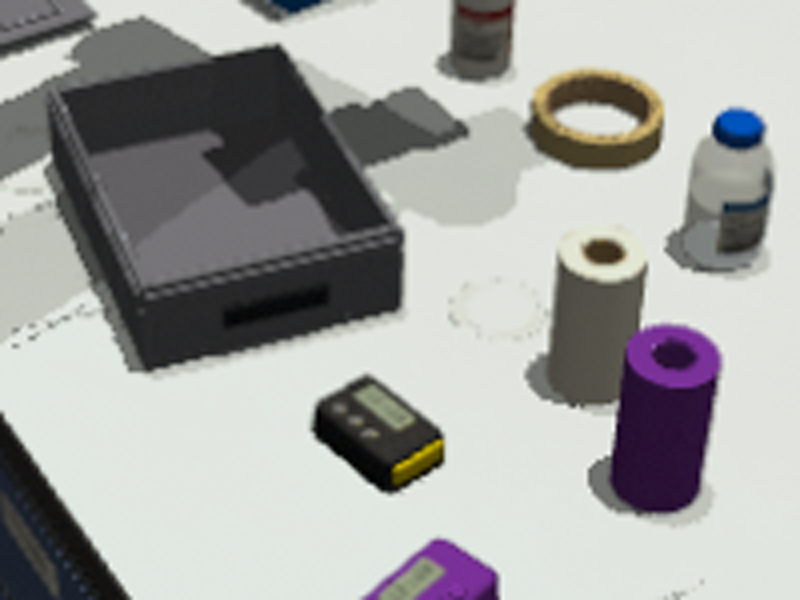

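View pics/s_crop2.png

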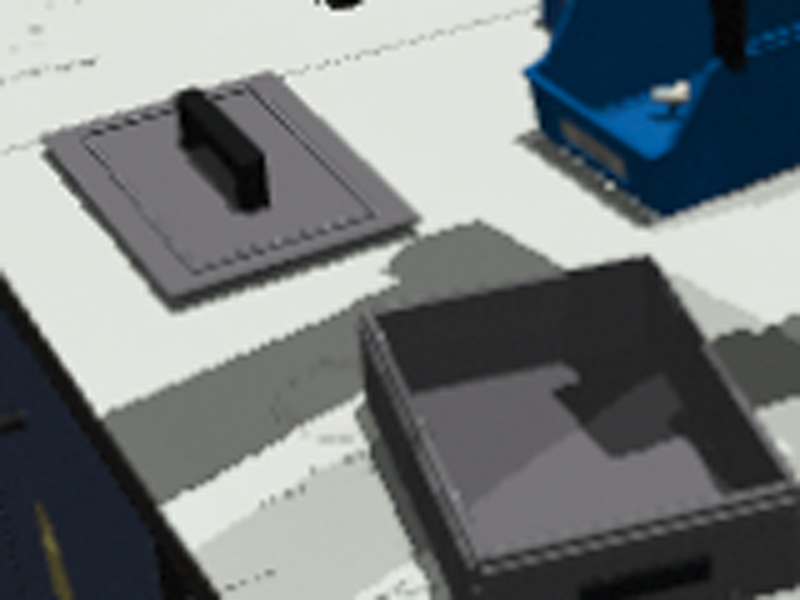

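View pics/d_crop.png

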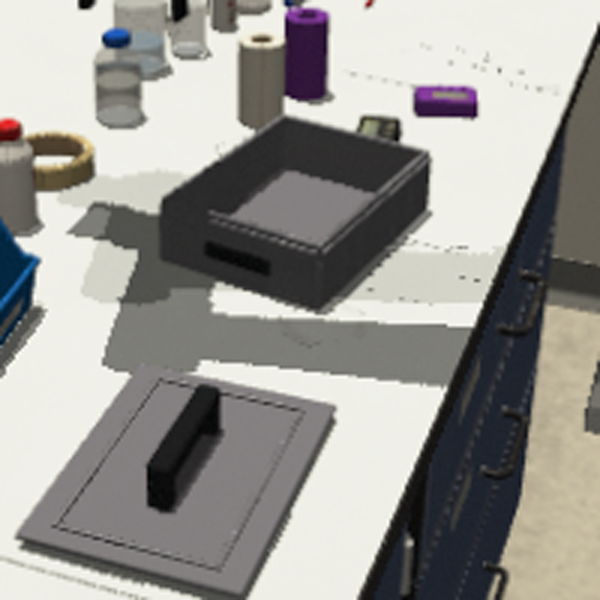

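```bash
cat >> h.py <<'E'
def rect(P,w=None):
    P=np.array(P)[:,:2]; c=P.mean(0)
    s=[np.linalg.norm(P[(i+1)%4]-P[i]) for i in range(4)]
    i=0 if s[0]+s[2]>s[1]+s[3] else 1
    v=(P[(i+1)%4]-P[i])-(P[(i+3)%4]-P[(i+2)%4])
    a=np.degrees(np.arctan2(v[1],v[0]))%180
    return c.round(4),np.round(s,4),round(a,2)
E
python3 - <<'E'
import pickle;from h import *
d=pickle.load(open('c0.pkl','rb'))
s,e=d['scene'],d['side']
print('case',rect(plane(s,[(252.5,203.7),(310,191.2),(340.5,238),(277,253)],.068)),rect(plane(e,[(313.3,216.7),(355,189),(403.3,201.7),(368.3,232.7)],.068)))
print('lid',rect(plane(s,[(189,168),(234,154.4),(263.6,183.4),(214,200)],.014)),rect(plane(e,[(310,274),(371.7,286),(341,346.7),(266.7,330)],.014)))
# roll top ellipse, timer top
def comps(c,m,x0,y0,x1,y1):
    mm=np.zeros(m.shape,np.uint8);mm[y0:y1,x0:x1]=m[y0:y1,x0:x1]*255
    n,l,st,ce=cv2.connectedComponentsWithStats(mm); 
    i=1+np.argmax(st[1:,4]); return l==i,st[i],ce[i]
im=s['pixels'].astype(int)
r,g,b=im[...,0],im[...,1],im[...,2]
print('timer px rows')
t=(im.max(2)<70)
m,st,ce=comps(s,t|((r>120)&(b<90)),312,268,360,306);print(st,ce)
# roll: tops by hand
print('roll top', plane(s,[(389.8,243.5),(400,244)],.1), 'size',plane(s,[(379,244.3),(401.5,244.3)],.1))
print('side roll',plane(e,[(347.2,163.5)],.1),plane(e,[(339.3,163.5),(355,163.5)],.1))
print('timer top',rect(plane(s,[(319.5,284),(332,274.3),(350.8,288.5),(337.5,298)],.022)))
print('timer c',plane(s,[((319.5+350.8+332+337.5)/4,(284+274.3+288.5+298)/4)],.022))
print('bottles',plane(s,[(361,165),(425,211)],.105), 'tape',plane(s,[(389,208)],.0125))
print('purple roll',plane(s,[(408,268)],.1),'ptimer',plane(s,[(347,328)],.02))
E
```

```text
case (array([ 0.459 , -0.0361]), array([0.1707, 0.2305, 0.1658, 0.2263]), np.float64(79.4)) (array([ 0.4556, -0.0153]), array([0.2256, 0.168 , 0.2205, 0.174 ]), np.float64(78.19))
lid (array([0.4181, 0.3595]), array([0.1672, 0.227 , 0.1696, 0.2261]), np.float64(90.78)) (array([0.4132, 0.3769]), array([0.158 , 0.2216, 0.164 , 0.2252]), np.float64(90.17))
timer px rows
[318 275  33  28 408] [333.42647059 290.        ]
roll top [[ 0.58465008 -0.27632053  0.1       ]
 [ 0.60423392 -0.29067463  0.1       ]] size [[ 0.56086513 -0.26515748  0.1       ]
 [ 0.60656827 -0.29345388  0.1       ]]
side roll [[ 0.58461063 -0.26337384  0.1       ]] [[ 0.60964121 -0.25376247  0.1       ]
 [ 0.55990687 -0.2728884   0.1       ]]
timer top (array([ 0.4404, -0.2616]), array([0.0454, 0.0654, 0.0446, 0.0621]), np.float64(99.94))
timer c [[ 0.44028097 -0.26209206  0.022     ]]
bottles [[ 0.73884326  0.05809362  0.105     ]
 [ 0.74232572 -0.22365096  0.105     ]] tape [[ 0.75976352 -0.0623031   0.0125    ]]
purple roll [[ 0.56531423 -0.36690135  0.1       ]] ptimer [[ 0.39311118 -0.38273162  0.02      ]]
```

The case centre differs by about 20 mm in y between the two views, far more than 2 mm. I'll check the calibration against the known TCP and points on the worktop.

Run:
```python
import pickle;from h import *
d=pickle.load(open('c0.pkl','rb'))
for n in d: print(n,d[n]['cx'],d[n]['cy'],d[n]['pixels'].shape,np.array(d[n]['R']).round(4).tolist(),np.linalg.det(d[n]['R']))
p=env.get_obs()['eef_pos']
import itertools
for n in ['scene','side']:
    im=d[n]['pixels'][:,:,::-1].copy()
    im=cv2.resize(im,None,fx=4,fy=4,interpolation=cv2.INTER_CUBIC)
    pts=[p+[s*.0435,0,0] for s in(-1,1)]+[p+[0,s*.0435,0] for s in(-1,1)]
    for q in proj(d[n],pts): cv2.circle(im,tuple(int(v*4+2) for v in q),4,(0,0,255),1)
    q=proj(d[n],[p])[0]*4; x,y=int(q[0])-300,int(q[1])-250
    print(n,proj(d[n],pts))
    cv2.imwrite(f'pics/{n}_tip.png',im[max(y,0):y+500,max(x,0):x+600])
```

```text
scene 326.9438243527275 201.12680765226116 (400, 640, 3) [[0.8461, -0.533, 0.0108], [-0.2903, -0.4777, -0.8292], [0.4471, 0.6984, -0.5589]] 1.0000000000000002
side 322.2376165520167 202.8322641324465 (400, 640, 3) [[-0.9257, -0.3782, -0.0094], [-0.1589, 0.4112, -0.8976], [0.3433, -0.8294, -0.4407]] 1.0
wrist 322.4019011688485 196.38199841032232 (400, 640, 3) [[-1.0, 0.0015, 0.002], [0.002, 0.9673, 0.2537], [-0.0016, 0.2537, -0.9673]] 1.0000000000000007
scene [[327.10580325 151.1774907 ]
 [354.28252068 143.37088612]
 [350.14773018 153.88588747]
 [332.08930433 140.84499385]]
side [[317.72724595 155.41416848]
 [289.94677292 151.69287741]
 [309.76961062 148.70240242]
 [297.25391633 158.61783305]]
```

View pics/scene_tip.png

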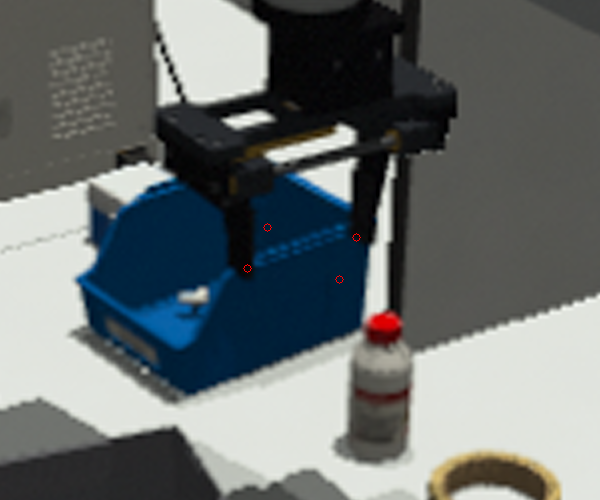

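View pics/side_tip.png

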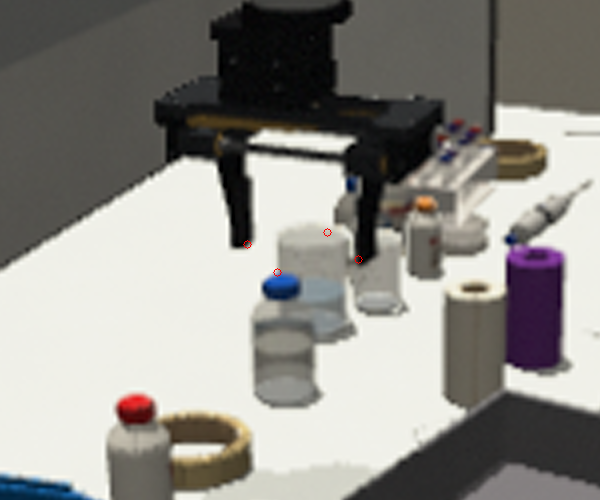

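```bash
cat >> h.py <<'E'
def tri(ca,ua,cb,ub):
    out=[];
    oa,da=ray(ca,ua);ob,db=ray(cb,ub)
    for a,b in zip(da,db):
        a=a/np.linalg.norm(a);b=b/np.linalg.norm(b)
        S=np.linalg.lstsq(np.c_[a,-b],ob-oa,rcond=None)[0]
        A=oa+a*S[0];B=ob+b*S[1];out.append(np.r_[(A+B)/2,np.linalg.norm(A-B)])
    return np.array(out)
E
python3 - <<'E'
import pickle;from h import *
d=pickle.load(open('c0.pkl','rb'))
s,e=d['scene'],d['side']
np.set_printoptions(suppress=True,precision=4)
S=[(252.5,203.7),(310,191.2),(340.5,238),(277,253)]
# match: scene order: (near x,+y),(far,+y),(far,-y),(near,-y)
E=[(368.3,232.7),(313.3,216.7),(355,189),(403.3,201.7)]
print(tri(s,S,e,E))
Sl=[(189,168),(234,154.4),(263.6,183.4),(214,200)]
El=[(341,346.7),(266.7,330),(310,274),(371.7,286)]
print(tri(s,Sl,e,El))
# table-level case bottom corners
print('bottom scene',plane(s,[(277,272),(340.5,256.5)],0)); print('side',plane(e,[(368,252.7),(313,236),(403,216)],0))
print(tri(s,[(389.8,242.6)],e,[(347.2,163.2)]))
w=d['wrist'];print('wrist tape',plane(w,[(202,116)],.025)); print('wrist case far',plane(w,[(437,13),(612,50)],.068))
E
```

```text
[[ 0.3975  0.0976  0.0618  0.0031]
 [ 0.5681  0.0692  0.0628  0.0002]
 [ 0.5218 -0.1581  0.0613  0.0039]
 [ 0.3571 -0.1258  0.0602  0.006 ]]
[[0.3341 0.4774 0.0088 0.0022]
 [0.5015 0.4862 0.0074 0.0048]
 [0.5027 0.256  0.0071 0.0104]
 [0.3375 0.2524 0.0073 0.0008]]
bottom scene [[ 0.3569 -0.1248  0.    ]
 [ 0.5257 -0.1578  0.    ]]
side [[ 0.3941  0.0998  0.    ]
 [ 0.5696  0.0707  0.    ]
 [ 0.3561 -0.1451  0.    ]]
[[ 0.588  -0.2719  0.0979  0.001 ]]
wrist tape [[ 0.7553 -0.0657  0.025 ]]
wrist case far [[ 0.5232 -0.1543  0.068 ]
 [ 0.361  -0.1239  0.068 ]]
```

Triangulated xy agrees with the wrist view to about 4 mm. The fixed views share a small vertical bias, so I'll refine with the wrist camera. First move: over the timer and roll.

Emit:
drive_tool:
  motion:
    - [[0.6,0.4,0],[0,0,0],1]
    - [[0.6,0.4,0],[0,0,0],1]
    - [[0.6,0.4,0],[0,0,0],1]
    - [[0.6,0.4,0],[0,0,0],1]
    - [[0.6,0.4,0],[0,0,0],1]
    - [[0.6,0.4,0],[0,0,0],1]
    - [[0.6,0.4,0],[0,0,0],1]

```text
time: 1.02
eef_pos: [0.5056, -0.1792, 0.2223]
ee_rot: [2.223, -2.22, -0.0]
force: [-0.8, 0.3, -0.4]
opening: 0.997
```

Run:
```python
from h import *
import pickle
c=cam('wrist');save(c,'w1');pickle.dump(c,open('w1.pkl','wb'));o=env.get_obs();print(o['time'],o['eef_pos'],o['ee_rot'],o['joint_pos'])
```

```text
1.075 [ 0.50558161 -0.17914011  0.22230671] [ 2.22297020e+00 -2.21973218e+00 -3.75685004e-04] [-3.80479785e-02  2.34482508e-01 -2.09715038e-01 -7.68045506e-05
 -1.12686046e+00  3.95386519e-02]
```

View pics/w1.png

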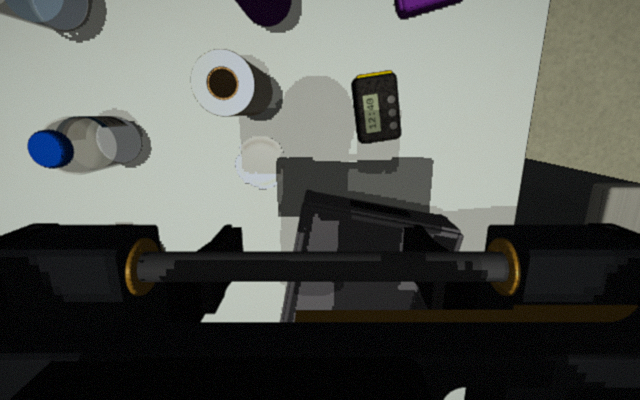

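The wrist view shows the white roll's top at about (222,82), the dark timer at (378,106) and the purple parts cut off at the top edge. Next I'll mask the roll top and the timer.

Run:
```python
from h import *
import pickle
np.set_printoptions(suppress=True,precision=4)
c=pickle.load(open('w1.pkl','rb'));im=c['pixels'].astype(int)
# timer: dark or yellow in window
m=np.zeros((400,640),np.uint8)
w=im[60:160,340:415]; m[60:160,340:415]=((w.max(2)<75)|((w[...,0]-w[...,2])>60))*255
m=cv2.morphologyEx(m,cv2.MORPH_CLOSE,np.ones((9,9)))
cs,_=cv2.findContours(m,cv2.RETR_EXTERNAL,2);k=max(cs,key=cv2.contourArea)
r=cv2.minAreaRect(k);print(r)
b=cv2.boxPoints(r);print(b);
for z in(.022,.011,0):print(z,rect(plane(c,b,z)))
# roll top
g=im.min(2);
m2=np.zeros((400,640),np.uint8);m2[40:125,180:262]=(g[40:125,180:262]>0)*0
hsv=im.max(2)
for x in range(185,290,4):print(x,im[82,x],end=';')
print()
for x in range(185,290,3):print(x,im[100,x],end=';')
t=cv2.resize(c['pixels'][30:180,180:420,::-1],None,fx=3.3,fy=3.3,interpolation=cv2.INTER_CUBIC);cv2.imwrite('pics/w1c.png',t)
```

```text
((375.70001220703125, 106.40000915527344), (70.17343139648438, 45.17674255371094), 85.2363510131836)
[[350.2759  73.3104]
 [395.2966  69.5586]
 [401.1241 139.4897]
 [356.1035 143.2414]]
0.022 (array([ 0.4482, -0.2538]), array([0.0477, 0.0739, 0.0503, 0.074 ]), np.float64(97.33))
0.011 (array([ 0.4464, -0.254 ]), array([0.0492, 0.0762, 0.0519, 0.0763]), np.float64(97.33))
0 (array([ 0.4446, -0.2541]), array([0.0506, 0.0784, 0.0534, 0.0785]), np.float64(97.33))
185 [182 190 182];189 [177 184 174];193 [185 191 186];197 [185 190 187];201 [184 192 188];205 [174 182 182];209 [54 39 22];213 [29 23 13];217 [33 26 13];221 [32 24 19];225 [33 22 11];229 [30 25 13];233 [31 26 12];237 [146 115  77];241 [187 193 200];245 [188 195 202];249 [189 194 203];253 [174 179 187];257 [41 40 35];261 [44 41 33];265 [46 45 37];269 [42 40 34];273 [83 83 79];277 [121 125 119];281 [187 194 184];285 [186 195 186];289 [185 193 181];
185 [188 194 187];188 [187 193 185];191 [185 192 183];194 [188 195 188];197 [158 163 153];200 [187 194 192];203 [188 195 193];206 [187 193 193];209 [187 195 194];212 [186 193 192];215 [190 196 197];218 [183 191 192];221 [180 183 184];224 [158 158 159];227 [182 188 190];230 [187 198 203];233 [187 193 199];236 [185 192 199];239 [185 194 201];242 [190 199 204];245 [187 194 201];248 [191 200 205];251 [68 68 62];254 [48 47 42];257 [44 39 35];260 [46 45 37];263 [45 42 38];266 [47 46 40];269 [47 43 41];272 [82 84 78];275 [87 90 87];278 [74 77 72];281 [43 48 44];284 [161 162 151];287 [156 159 151];
```

View pics/w1c.png

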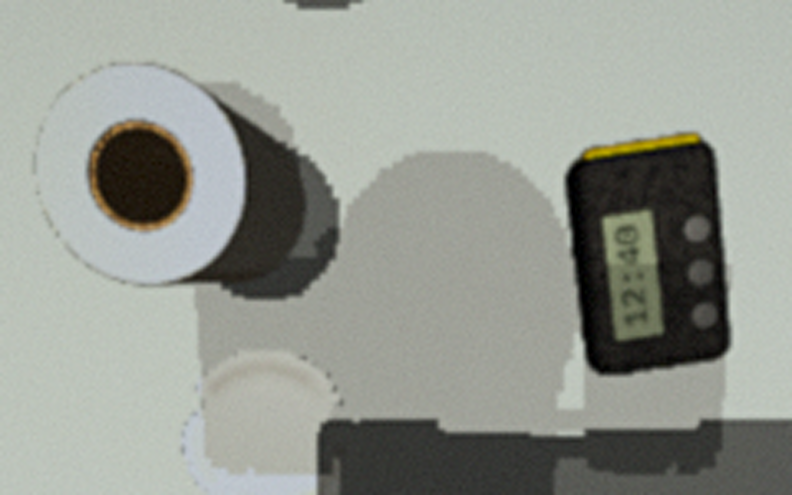

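Run:
```python
from h import *
import pickle
np.set_printoptions(suppress=True,precision=4)
c=pickle.load(open('w1.pkl','rb'))
print(plane(c,[(222.4,82.6),(190.6,82),(254.2,82)],.1),plane(c,[(245,105)],0))
print('timer in wrist-tcp check', proj(c,[[.4465,-.254,.022],[.588,-.272,.1]]))
print(plane(c,[(306,192),(462,232)],.068), plane(c,[(48,148)],.106))
```

```text
[[ 0.5902 -0.2727  0.1   ]
 [ 0.6168 -0.2732  0.1   ]
 [ 0.5635 -0.2731  0.1   ]] [[ 0.5956 -0.2567  0.    ]]
timer in wrist-tcp check [[377.3015 107.1411]
 [225.097   83.447 ]]
[[ 0.523  -0.1702  0.068 ]
 [ 0.3596 -0.1268  0.068 ]] [[ 0.7433 -0.2188  0.106 ]]
```

Roll centre is (0.590, -0.2725) with a measured diameter of 53 mm, against 54 given. The timer is at (0.4465, -0.254), about 50x76 mm, with its long axis at 97°. Both match the given sizes, so I'll pick the timer first.

Emit:
drive_tool:
  motion:
    - [[0.25,0.197,0.2],[0,0,-0.04],1]
    - [[0.25,0.197,0.2],[0,0,-0.04],1]
    - [[0.25,0.197,0.4],[0,0,-0.04],1]
    - [[0.25,0.197,0.6],[0,0,-0.04],1]
    - [[0.25,0.197,0.66],[0,0,-0.04],1]
    - [[0.25,0.197,0.69],[0,0,-0.04],1]
    - [[0.25,0.197,0.715],[0,0,-0.04],1]
    - [[0.25,0.197,0.715],[0,0,-0.04],1]
    - [[0.25,0.197,0.715],[0,0,-0.04],0]
    - [[0.25,0.197,0.715],[0,0,-0.04],0]
    - [[0.25,0.197,0.715],[0,0,-0.04],0]
    - [[0.25,0.197,0.715],[0,0,-0.04],0]
    - [[0.25,0.197,0.715],[0,0,-0.04],0]
  force: 20

```text
time: 2.7
eef_pos: [0.4458, -0.255, 0.0082]
ee_rot: [2.356, -2.077, -0.0]
force: [-0.6, 0.3, 0.8]
opening: 0.573
```

Run:
```python
from h import *
c=cam('wrist');save(c,'w2');c=cam('scene')
cv2.imwrite('pics/s2.png',cv2.resize(c['pixels'][160:360,220:480,::-1],None,fx=3,fy=3,interpolation=cv2.INTER_CUBIC))
print(env.get_obs()['opening'],env.get_obs()['eef_pos'])
```

```text
0.5741541179663794 [ 0.44576794 -0.25500473  0.0081497 ]
```

View pics/s2.png

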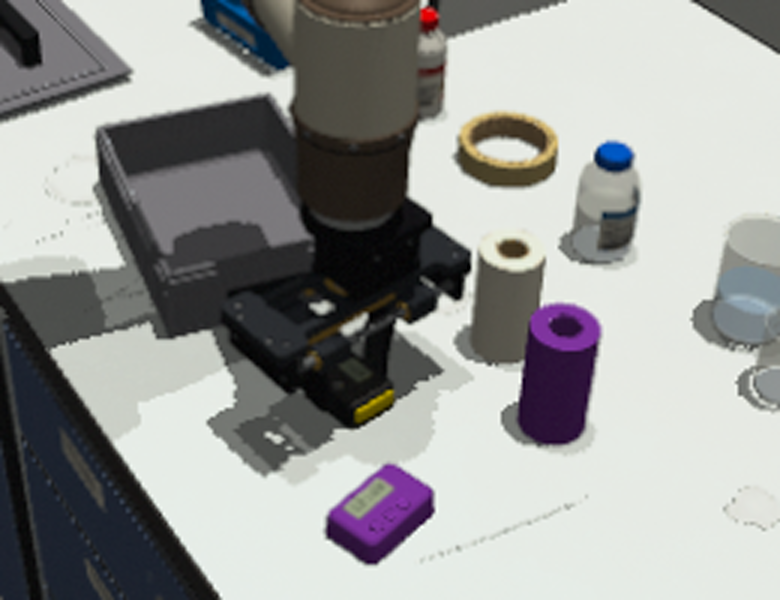

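```bash
cat >> h.py <<'E'
from scipy.spatial.transform import Rotation as Ro
def cmd(X,Rt=None,o=None):
    o=o or env.get_obs(); R=Ro.from_rotvec(o['ee_rot'])
    t=R.inv().apply(np.array(X)-o['eef_pos'])/.3
    w=np.zeros(3) if Rt is None else (R.inv()*Rt).as_rotvec()/np.pi
    return t.round(4),w.round(4)
def down(a): # tool pointing down, jaw (tool y) at world angle a deg (+180)
    a=np.radians(a); y=-np.array([np.cos(a),np.sin(a),0]);z=np.array([0,0,-1.]);x=np.cross(y,z)
    return Ro.from_matrix(np.c_[x,y,z])
CA=np.array([.461,-.029]);CY=79.
def case(x,y,z):
    a=np.radians(CY-90);return np.r_[CA+np.array([[np.cos(a),-np.sin(a)],[np.sin(a),np.cos(a)]])@[x,y],z]
E
python3 - <<'E'
from h import *
p=case(0,-.06,.0155);print(p,cmd(p,down(-11)))
E
```

```text
[ 0.44955146 -0.08789763  0.0155    ] (array([-0.551 , -0.0824, -0.0245]), array([ 1.000e-04, -0.000e+00,  1.011e-01]))
```

Emit:
drive_tool:
  motion:
    - [[0,0,-0.2],[0,0,0],0]
    - [[0,0,-0.35],[0,0,0.03],0]
    - [[-0.2,-0.03,-0.38],[0,0,0.06],0]
    - [[-0.4,-0.06,-0.38],[0,0,0.1],0]
    - [[-0.551,-0.082,-0.38],[0,0,0.101],0]
    - [[-0.551,-0.082,-0.38],[0,0,0.101],0]
    - [[-0.551,-0.082,-0.25],[0,0,0.101],0]
    - [[-0.551,-0.082,-0.12],[0,0,0.101],0]
    - [[-0.551,-0.082,-0.06],[0,0,0.101],0]
    - [[-0.551,-0.082,-0.035],[0,0,0.101],0]
    - [[-0.551,-0.082,-0.025],[0,0,0.101],0]
    - [[-0.551,-0.082,-0.025],[0,0,0.101],0]

```text
time: 4.3
eef_pos: [0.45, -0.0881, 0.016]
ee_rot: [-1.998, 2.423, -0.001]
force: [-0.2, -0.5, -0.7]
opening: 0.572
```

Run:
```python
from h import *
c=cam('scene')
cv2.imwrite('pics/s3.png',cv2.resize(c['pixels'][160:360,220:480,::-1],None,fx=3,fy=3,interpolation=cv2.INTER_CUBIC))
print(env.get_obs()['opening'],env.get_obs()['eef_pos'])
```

```text
0.5695987504384705 [ 0.45010729 -0.08798762  0.01618606]
```

View pics/s3.png

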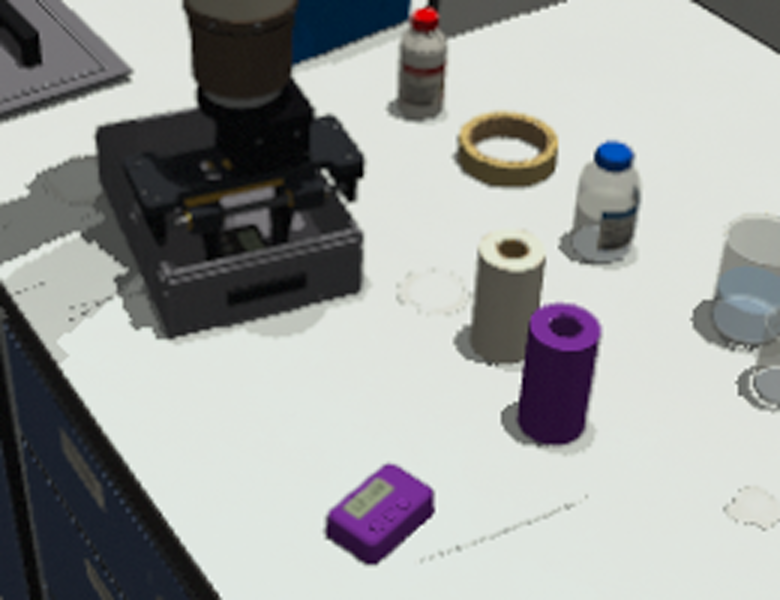

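Emit:
drive_tool:
  motion:
    - [[0,0,0.003],[0,0,0],0.75]
    - [[0,0,0.003],[0,0,0],0.75]
    - [[0,0,0],[0,0,0],0.75]
    - [[0,0,-0.05],[0,0,0],0.75]
    - [[0,0,-0.2],[0,0,0],0.75]
    - [[0,0,-0.4],[0,0,0],0.75]
    - [[-0.2,0,-0.6],[0,0,0],1]
    - [[-0.4,0,-0.8],[0,0,0],1]
    - [[-0.45,0,-0.85],[0,0,0],1]
    - [[-0.45,0,-0.85],[0,0,0],1]

```text
time: 5.6
eef_pos: [0.4774, 0.0473, 0.2745]
ee_rot: [-1.998, 2.414, -0.005]
force: [0.4, 0.2, -1.1]
opening: 0.991
```

Run:
```python
from h import *
import pickle
c=cam('wrist');save(c,'w4');pickle.dump(c,open('w4.pkl','wb'))
print(env.get_obs()['opening'],env.get_obs()['eef_pos'])
```

```text
0.9950627850461782 [0.47602084 0.04631156 0.27242119]
```

View pics/w4.png

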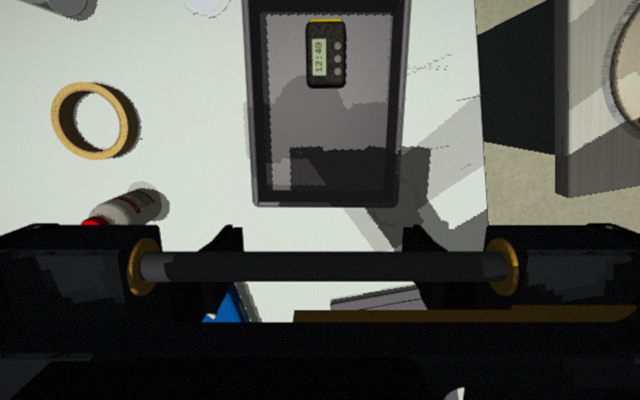

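Emit:
drive_tool:
  motion:
    - [[0.04,0,-0.13],[0,0,0],1]
    - [[0.04,0,-0.13],[0,0,0],1]
    - [[0.04,0,-0.13],[0,0,0],1]

```text
time: 6.02
eef_pos: [0.4721, 0.0322, 0.3082]
ee_rot: [1.996, -2.423, -0.002]
force: [0.2, -0.4, -0.1]
opening: 1.0
```

Run:
```python
from h import *
import pickle
c=cam('wrist');save(c,'w5');pickle.dump(c,open('w5.pkl','wb'))
cv2.imwrite('pics/w5c.png',cv2.resize(c['pixels'][0:230,230:420,::-1],None,fx=2.6,fy=2.6,interpolation=cv2.INTER_CUBIC))
print(env.get_obs()['opening'],env.get_obs()['eef_pos'])
```

```text
0.9960060988609796 [0.47205688 0.03227393 0.30797087]
```

View pics/w5c.png

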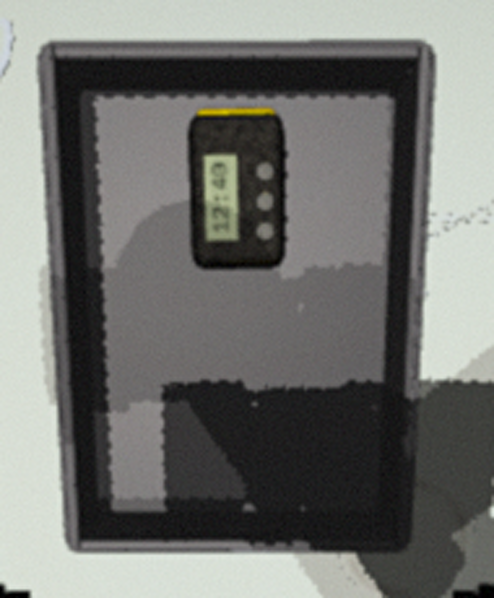

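Run:
```python
from h import *
import pickle
np.set_printoptions(suppress=True,precision=4)
c=pickle.load(open('w5.pkl','rb'));im=c['pixels'].astype(int)
P=(np.array([(40,42),(434,41),(410,549),(68,549)])+.5)/2.6-.5+[230,0]
q=plane(c,P,.068);print(q,rect(q))
# line edges: gradient sub-pixel on each rim side
g=cv2.GaussianBlur(im.max(2).astype(np.float32),(3,3),0)
def scanx(y,x0,x1):
    s=g[y,x0:x1];d=np.abs(np.diff(s));k=np.argmax(d);return x0+k+.5,d[k]
L=[(scanx(y,240,258)[0],y) for y in range(25,200,5)];R=[(scanx(y,384,402)[0],y) for y in range(25,140,5)]
def scany(x,y0,y1):
    s=g[y0:y1,x];d=np.abs(np.diff(s));k=np.argmax(d);return y0+k+.5
T=[(x,scany(x,8,22)) for x in range(255,390,5)];B=[(x,scany(x,203,218)) for x in range(262,350,4)]
lines=[]
for n,p in zip('LRTB',(L,R,T,B)):
    X=plane(c,p,.068)[:,:2].astype(np.float32)
    vx,vy,x0,y0=cv2.fitLine(X,cv2.DIST_HUBER,0,.01,.01).ravel()
    r=(X-[x0,y0])@[-vy,vx];print(n,np.degrees(np.arctan2(vy,vx))%180,r.std());lines.append((vx,vy,x0,y0))
def inter(a,b):
    A=np.array([[a[0],-b[0]],[a[1],-b[1]]]);s=np.linalg.solve(A,[b[2]-a[2],b[3]-a[3]]);return [a[2]+s[0]*a[0],a[3]+s[0]*a[1]]
Lx,Rx,Tx,Bx=lines
Q=[inter(Lx,Tx),inter(Tx,Rx),inter(Rx,Bx),inter(Bx,Lx)];print(np.array(Q),rect(Q))
```

```text
[[ 0.5242 -0.1563  0.068 ]
 [ 0.356  -0.1237  0.068 ]
 [ 0.3992  0.1034  0.068 ]
 [ 0.5687  0.0699  0.068 ]] (array([ 0.462 , -0.0267]), array([0.1713, 0.2312, 0.1727, 0.2305]), np.float64(79.05))
L 78.93945 0.00035592276
R 78.98066 0.00036189554
T 169.43065 0.0002860633
B 168.81924 0.00028664467
[[ 0.5262 -0.1566]
 [ 0.3545 -0.1246]
 [ 0.3993  0.1057]
 [ 0.5708  0.0718]] (array([ 0.4627, -0.0259], dtype=float32), array([0.1746, 0.2346, 0.1748, 0.2327], dtype=float32), np.float32(78.96))
```

The case rim measures 171x231 mm, matching its size, with centre (0.4625, -0.0262) and long axis at 79.0°. The timer is flat in it at (320,75).

Next I'll tilt the tool 50° toward the standing roll, jaws along world x.

```bash
sed -i 's/^CA=.*/CA=np.array([.4625,-.0262]);CY=79./' h.py
cat >> h.py <<'E'
def tilt(t,a=0): # tool z leaning toward -y by t deg, jaw along world angle a
    t=np.radians(t);c,s=np.cos(t),np.sin(t)
    R=Ro.from_matrix(np.array([[0,-c,s],[-1,0,0],[0,-s,-c]]).T)
    return Ro.from_euler('z',a,degrees=True)*R
E
python3 - <<'E'
from h import *
print(cmd([.590,-.14,.20],tilt(50)))
E
```

```text
(array([ 0.488 , -0.4969,  0.359 ]), array([ 0.0277,  0.2766, -0.0569]))
```

Emit:
drive_tool:
  motion:
    - [[0.2,-0.2,0.05],[0,0,0],1]
    - [[0.35,-0.4,0.1],[0.006,0.055,-0.012],1]
    - [[0.48,-0.497,0.15],[0.011,0.11,-0.023],1]
    - [[0.488,-0.497,0.25],[0.017,0.166,-0.034],1]
    - [[0.488,-0.497,0.3],[0.022,0.22,-0.046],1]
    - [[0.488,-0.497,0.359],[0.0277,0.2766,-0.0569],1]
    - [[0.488,-0.497,0.359],[0.0277,0.2766,-0.0569],1]
    - [[0.488,-0.497,0.359],[0.0277,0.2766,-0.0569],1]
    - [[0.488,-0.497,0.359],[0.0277,0.2766,-0.0569],1]

```text
time: 7.2
eef_pos: [0.5922, -0.1395, 0.2033]
ee_rot: [1.703, -1.709, 0.798]
force: [0.5, 0.2, 0.5]
opening: 1.0
```

Run:
```python
from h import *
c=cam('scene');save(c,'s6')
o=env.get_obs();print(o['eef_pos'],o['joint_pos'].round(2),Ro.from_rotvec(o['ee_rot']).as_matrix().round(3).tolist())
z=np.array([0,-np.sin(np.radians(50)),-np.cos(np.radians(50))])
g=np.array([.590,-.2725,.055])+.017*z
print(g,cmd(g-.06*z,tilt(50)),cmd(g,tilt(50)))
```

```text
[ 0.59210631 -0.13950165  0.20333644] [ 0.32  0.44 -0.51  0.9  -1.18 -0.94] [[-0.005, -1.0, 0.004], [-0.645, 0.0, -0.764], [0.764, -0.007, -0.645]]
[ 0.59       -0.28552276  0.04407261] (array([-0.0925,  0.0097,  0.5143]), array([-0.0013,  0.0008, -0.0017])) (array([-0.0919,  0.0105,  0.7143]), array([-0.0013,  0.0008, -0.0017]))
```

View pics/s6.png

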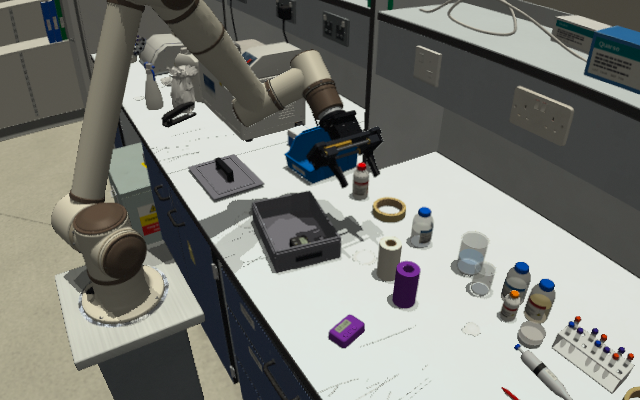

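The tilted pose was reached. The scene shows the gripper at about (345,150), leaning toward the white roll at (389,258), so I'll approach along the tool axis.

Emit:
drive_tool:
  motion:
    - [[-0.092,0.01,0.1],[0,0,0],1]
    - [[-0.092,0.01,0.25],[0,0,0],1]
    - [[-0.092,0.01,0.4],[0,0,0],1]
    - [[-0.092,0.01,0.5],[0,0,0],1]
    - [[-0.092,0.01,0.58],[0,0,0],1]
    - [[-0.092,0.01,0.65],[0,0,0],1]
    - [[-0.092,0.01,0.714],[0,0,0],1]
    - [[-0.092,0.01,0.714],[0,0,0],1]
  force: 20

```text
time: 8.25
eef_pos: [0.5888, -0.2871, 0.0433]
ee_rot: [1.7, -1.707, 0.796]
force: [-0.1, -0.6, -0.6]
opening: 1.001
```

Run:
```python
from h import *
c=cam('scene');d=cam('side')
a=cv2.resize(c['pixels'][160:320,300:480,::-1],None,fx=2.2,fy=2.2,interpolation=cv2.INTER_CUBIC)
b=cv2.resize(d['pixels'][80:240,260:440,::-1],None,fx=2.2,fy=2.2,interpolation=cv2.INTER_CUBIC)
cv2.imwrite('pics/s7.png',np.hstack([a,b]))
print(env.get_obs()['eef_pos'])
```

```text
[ 0.58977949 -0.28572908  0.04406459]
```

View pics/s7.png

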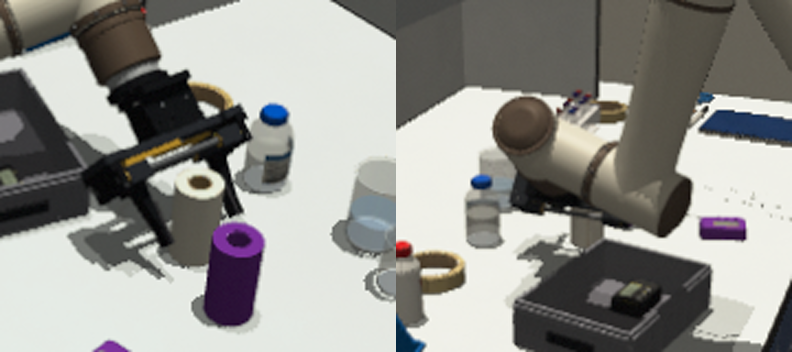

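The fingers straddle the white roll, clear of the purple one. Closing.

Emit:
drive_tool:
  motion:
    - [[0,0,0],[0,0,0],0]
    - [[0,0,0],[0,0,0],0]
    - [[0,0,0],[0,0,0],0]
    - [[0,0,0],[0,0,0],0]
    - [[0,0,0],[0,0,0],0]
  force: 25

```text
time: 8.98
eef_pos: [0.5895, -0.2854, 0.0431]
ee_rot: [1.703, -1.704, 0.798]
force: [1.1, 0.4, 0.8]
opening: 0.609
```

Run:
```python
from h import *
o=env.get_obs();print(o['opening']*87,o['eef_pos'])
print(cmd(o['eef_pos']+[0,0.02,.12]))
print(cmd([.46,-.22,.16],tilt(50)))
print(cmd([.445,-.24,.16],tilt(-40)))
```

```text
53.00746262583465 [ 0.58946198 -0.28536213  0.04311818]
(array([ 0.2634, -0.0016, -0.3083]), array([0., 0., 0.]))
(array([ 0.159 ,  0.4298, -0.4189]), array([-0.0011,  0.0001, -0.0006]))
(array([ 0.202 ,  0.4799, -0.368 ]), array([-1.300e-03, -4.999e-01,  4.000e-04]))
```

Emit:
drive_tool:
  motion:
    - [[0.06,0,-0.05],[0,0,0],0]
    - [[0.2,0,-0.17],[0,0,0],0]
    - [[0.306,0,-0.258],[0,0,0],0]
    - [[0.26,0.2,-0.33],[0,0,0],0]
    - [[0.2,0.36,-0.4],[0,0,0],0]
    - [[0.16,0.43,-0.419],[0,0,0],0]
    - [[0.16,0.43,-0.419],[0,0,0],0]
    - [[0.16,0.43,-0.419],[0,-0.055,0],0]
    - [[0.16,0.43,-0.419],[0,-0.11,0],0]
    - [[0.16,0.43,-0.419],[0,-0.165,0],0]
    - [[0.16,0.43,-0.419],[0,-0.22,0],0]
    - [[0.16,0.43,-0.419],[0,-0.27,0],0]
    - [[0.16,0.43,-0.419],[0,-0.27,0],0]

```text
time: 10.6
eef_pos: [0.4616, -0.2227, 0.1609]
ee_rot: [2.207, -2.218, 0.034]
force: [-0.1, -0.5, -1.4]
opening: 0.616
```

Run:
```python
from h import *
c=cam('scene')
cv2.imwrite('pics/s8.png',cv2.resize(c['pixels'][120:360,220:480,::-1],None,fx=2.4,fy=2.4,interpolation=cv2.INTER_CUBIC))
o=env.get_obs();print(o['eef_pos'],o['joint_pos'].round(2),Ro.from_rotvec(o['ee_rot']).as_matrix().round(3).tolist())
print(cmd([.45,-.235,.14],tilt(-40)),o['opening'])
```

```text
[ 0.46022829 -0.22213713  0.16017255] [-0.12  0.24 -0.38  0.03 -0.94  0.09] [[-0.003, -1.0, 0.003], [-1.0, 0.003, -0.026], [0.026, -0.003, -1.0]]
(array([0.0412, 0.0342, 0.0682]), array([-0.0013, -0.2305, -0.0005])) 0.6064470636176138
```

View pics/s8.png

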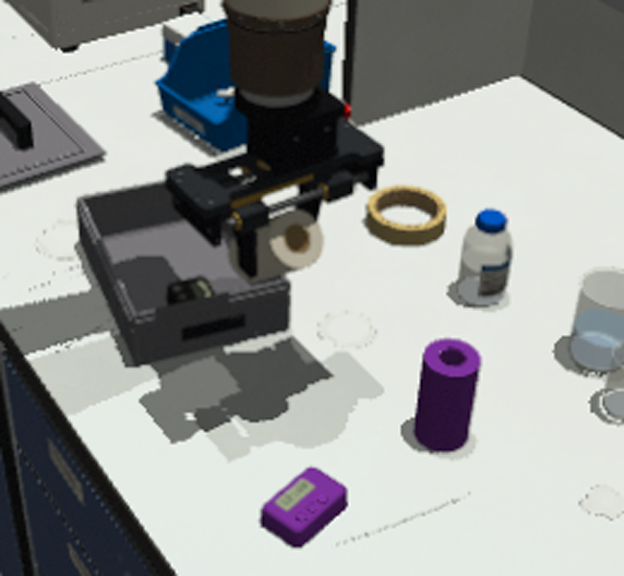

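The roll is held at about (275,240) in the crop and partly turned. I'll continue the turn until its axis is level, then lower it onto the free worktop.

Emit:
drive_tool:
  motion:
    - [[0.02,0.02,0.02],[0,-0.05,0],0]
    - [[0.03,0.034,0.03],[0,-0.1,0],0]
    - [[0.041,0.034,0.05],[0,-0.15,0],0]
    - [[0.041,0.034,0.068],[-0.001,-0.2,0],0]
    - [[0.041,0.034,0.068],[-0.0013,-0.2305,-0.0005],0]
    - [[0.041,0.034,0.068],[-0.0013,-0.2305,-0.0005],0]
    - [[0.041,0.034,0.068],[-0.0013,-0.2305,-0.0005],0]

```text
time: 11.52
eef_pos: [0.449, -0.2324, 0.1397]
ee_rot: [-1.822, 1.814, 0.665]
force: [-0.3, 0.1, -1.7]
opening: 0.612
```

Run:
```python
from h import *
c=cam('scene');d=cam('side')
a=cv2.resize(c['pixels'][160:340,260:440,::-1],None,fx=2.2,fy=2.2,interpolation=cv2.INTER_CUBIC)
b=cv2.resize(d['pixels'][80:260,280:460,::-1],None,fx=2.2,fy=2.2,interpolation=cv2.INTER_CUBIC)
cv2.imwrite('pics/s9.png',np.hstack([a,b]))
o=env.get_obs();print(o['eef_pos'],o['joint_pos'].round(2),Ro.from_rotvec(o['ee_rot']).as_matrix().round(3).tolist())
print(cmd([.45,-.24,.045],tilt(-40)),cmd([.45,-.24,.0145],tilt(-40)),o['opening'])
```

```text
[ 0.44946416 -0.23212864  0.14057647] [-0.54  0.51  0.02 -0.58 -1.5   0.72] [[0.004, -1.0, -0.004], [-0.766, -0.006, 0.643], [-0.643, 0.0, -0.766]]
(array([ 0.2249, -0.0017,  0.2272]), array([ 0.0012, -0.    ,  0.0014])) (array([ 0.2902, -0.0017,  0.3051]), array([ 0.0012, -0.    ,  0.0014])) 0.6041420039015819
```

View pics/s9.png

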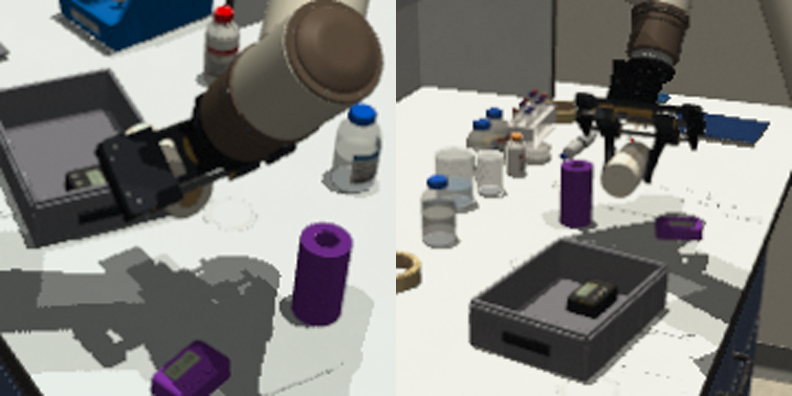

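Run:
```python
from h import *
o=env.get_obs()
for z in(.14,.05,.025,.0145): print(cmd([.425,-.235,z],tilt(-40)))
```

```text
(array([ 0.0082,  0.0816, -0.0044]), array([ 0.0012, -0.    ,  0.0014]))
(array([0.201 , 0.0815, 0.2255]), array([ 0.0012, -0.    ,  0.0014]))
(array([0.2546, 0.0815, 0.2893]), array([ 0.0012, -0.    ,  0.0014]))
(array([0.2771, 0.0815, 0.3161]), array([ 0.0012, -0.    ,  0.0014]))
```

Emit:
drive_tool:
  motion:
    - [[0.01,0.082,0],[0,0,0],0]
    - [[0.01,0.082,0],[0,0,0],0]
    - [[0.1,0.082,0.11],[0,0,0],0]
    - [[0.2,0.082,0.225],[0,0,0],0]
    - [[0.23,0.082,0.26],[0,0,0],0]
    - [[0.255,0.082,0.29],[0,0,0],0]
    - [[0.265,0.082,0.302],[0,0,0],0]
    - [[0.273,0.082,0.311],[0,0,0],0]
    - [[0.273,0.082,0.311],[0,0,0],0]

```text
time: 12.75
eef_pos: [0.4253, -0.2359, 0.0163]
ee_rot: [-1.82, 1.812, 0.663]
force: [-0.2, 0.8, -0.6]
opening: 0.607
```

Run:
```python
from h import *
c=cam('scene');d=cam('side')
a=cv2.resize(c['pixels'][180:360,240:420,::-1],None,fx=2.2,fy=2.2,interpolation=cv2.INTER_CUBIC)
b=cv2.resize(d['pixels'][80:260,300:480,::-1],None,fx=2.2,fy=2.2,interpolation=cv2.INTER_CUBIC)
cv2.imwrite('pics/s10.png',np.hstack([a,b]))
o=env.get_obs();print(o['eef_pos'],o['force'])
```

```text
[ 0.42525888 -0.23591297  0.01638954] [ 0.40476709  0.13492897 -0.93160971]
```

View pics/s10.png

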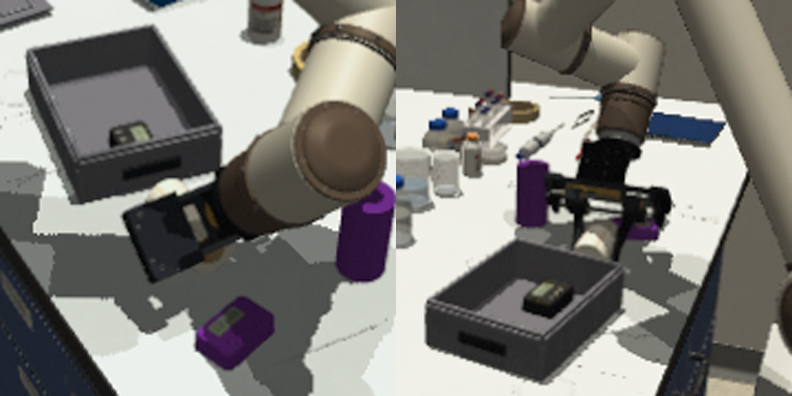

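Emit:
drive_tool:
  motion:
    - [[0.002,0,0.0026],[0,0,0],0]
    - [[0.004,0,0.005],[0,0,0],0]
    - [[0.004,0,0.005],[0,0,0],0]

```text
time: 13.22
eef_pos: [0.425, -0.2356, 0.0139]
ee_rot: [-1.819, 1.812, 0.664]
force: [-0.8, 0.0, -1.3]
opening: 0.613
```

Emit:
drive_tool:
  motion:
    - [[0.002,0,0.0026],[0,0,0],0]
    - [[0.002,0,0.0026],[0,0,0],0]

```text
time: 13.48
eef_pos: [0.425, -0.2356, 0.0138]
ee_rot: [-1.82, 1.811, 0.665]
force: [-1.0, -0.3, 5.4]
opening: 0.612
```

Run:
```python
from h import *
f=[];
for i in range(4): cam('side'); f.append(env.get_obs()['force'][2])
print(f, env.get_obs()['eef_pos'])
```

```text
[np.float64(5.429382787832172), np.float64(6.8294172200731715), np.float64(6.04055872452), np.float64(5.810593985638379)] [ 0.42496355 -0.23561568  0.01376604]
```

Contact at about 6 N comes at the expected height, so the roll is lying down. Release and retreat along the tool axis.

Emit:
drive_tool:
  motion:
    - [[0,0,0],[0,0,0],0.7]
    - [[0,0,0],[0,0,0],0.8]
    - [[0,0,0],[0,0,0],0.9]
    - [[0,0,-0.05],[0,0,0],0.9]
    - [[0,0,-0.2],[0,0,0],1]
    - [[0,0,-0.4],[0,0,0],1]
    - [[-0.1,0,-0.5],[0,0.05,0],1]
    - [[-0.3,0,-0.6],[0,0.1,0],1]
    - [[-0.5,0,-0.6],[0,0.16,0],1]
    - [[-0.6,0,-0.6],[0,0.222,0],1]
    - [[-0.6,0,-0.6],[0,0.222,0],1]
    - [[-0.6,0,-0.6],[0,0.222,0],1]

```text
time: 15.18
eef_pos: [0.4248, -0.2136, 0.267]
ee_rot: [-2.224, 2.214, 0.003]
force: [0.7, -0.2, -0.6]
opening: 0.998
```

Run:
```python
from h import *
import pickle
c=cam('wrist');save(c,'w11');pickle.dump(c,open('w11.pkl','wb'));save(cam('scene'),'s11')
o=env.get_obs();print(o['eef_pos'],Ro.from_rotvec(o['ee_rot']).as_matrix().round(3).tolist())
```

```text
[ 0.42472893 -0.21521041  0.26604904] [[0.001, -1.0, -0.001], [-1.0, -0.001, 0.004], [-0.004, 0.001, -1.0]]
```

View pics/w11.png

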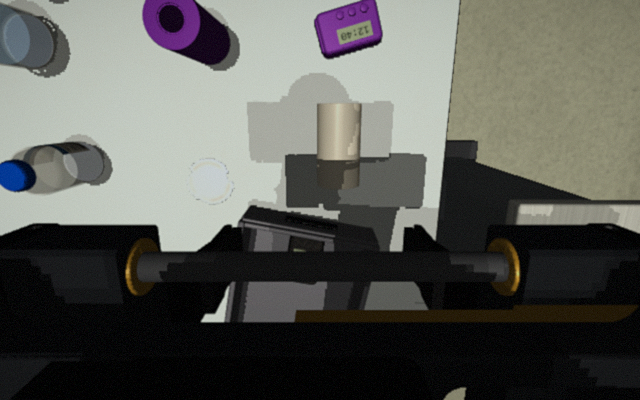

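View pics/s11.png

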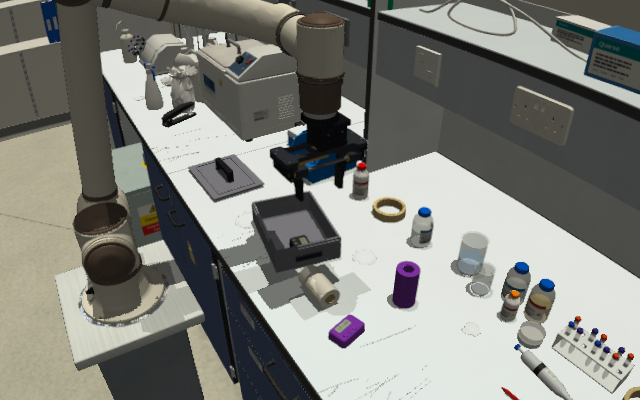

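The roll lies on its side at wrist (338,145), its axis along world y, and did not roll away.

Run:
```python
from h import *
import pickle
np.set_printoptions(suppress=True,precision=4)
c=pickle.load(open('w11.pkl','rb'))
for z in(.027,.045):print(plane(c,[(317,103),(361.5,103),(360,188),(318,188)],z))
```

```text
[[ 0.4325 -0.293   0.027 ]
 [ 0.3789 -0.2931  0.027 ]
 [ 0.3772 -0.188   0.027 ]
 [ 0.4313 -0.1878  0.027 ]]
[[ 0.4322 -0.2926  0.045 ]
 [ 0.381  -0.2927  0.045 ]
 [ 0.3794 -0.1923  0.045 ]
 [ 0.4311 -0.1921  0.045 ]]
```

Run:
```python
from h import *
c=cam('wrist')
cv2.imwrite('pics/w12.png',cv2.resize(c['pixels'][90:200,290:390,::-1],None,fx=3,fy=3))
im=c['pixels'].astype(int)[125];print([(x,im[x].tolist()) for x in list(range(312,323,2))+list(range(354,366,2))])
print(cmd([.405,-.2425,.06],down(0)),cmd([.405,-.2425,.011],down(0)))
```

```text
[(312, [161, 165, 154]), (314, [105, 103, 92]), (316, [124, 119, 101]), (318, [144, 138, 121]), (320, [151, 146, 125]), (322, [162, 154, 134]), (354, [116, 108, 93]), (356, [106, 98, 82]), (358, [154, 158, 149]), (360, [169, 170, 160]), (362, [167, 169, 159]), (364, [165, 166, 158])]
(array([0.0925, 0.0645, 0.6859]), array([ 0.0005,  0.0012, -0.    ])) (array([0.0931, 0.0642, 0.8492]), array([ 0.0005,  0.0012, -0.    ]))
```

Run:
```python
from h import *
for i in range(4):
    c=cam('wrist'); im=c['pixels'].astype(int)[125].sum(1)
    row=c['pixels'][115:140].astype(int); d=(row[...,0]-row[...,2]).mean(0)
    idx=np.where(d[290:390]>14)[0]+290
    P=plane(c,[(idx.min(),127),(idx.max(),127)],.027);print(env.get_obs()['time'],idx.min(),idx.max(),P[:,0],proj(c,[[.743,-.2188,.106]]))
```

```text
15.375 312 354 [0.43768229 0.38631162] [[ 11.40328396 179.0680395 ]]
15.425 312 353 [0.43758755 0.38745228] [[ 11.22773947 179.28547323]]
15.475 312 354 [0.43758046 0.38622236] [[ 11.18594668 179.21413079]]
15.525 313 355 [0.43641699 0.38505027] [[ 11.24833228 178.95454761]]
```

Emit:
drive_tool:
  motion:
    - [[0.09,0.045,0.15],[0,0,0],1]
    - [[0.093,0.045,0.35],[0,0,0],1]
    - [[0.093,0.045,0.55],[0,0,0],1]
    - [[0.093,0.045,0.7],[0,0.001,0],1]
    - [[0.093,0.045,0.78],[0,0.001,0],1]
    - [[0.093,0.045,0.84],[0,0.001,0],1]
    - [[0.093,0.045,0.847],[0,0.001,0],1]
    - [[0.093,0.045,0.847],[0,0.001,0],1]
    - [[0.093,0.045,0.847],[0,0.001,0],0.5]
    - [[0.093,0.045,0.847],[0,0.001,0],0.3]
    - [[0.093,0.045,0.847],[0,0.001,0],0]
    - [[0.093,0.045,0.847],[0,0.001,0],0]
    - [[0.093,0.045,0.847],[0,0.001,0],0]
  force: 20

```text
time: 17.15
eef_pos: [0.4114, -0.2411, 0.0126]
ee_rot: [2.226, -2.217, 0.0]
force: [-0.6, -0.2, 2.0]
opening: 0.611
```

Run:
```python
from h import *
c=cam('scene')
cv2.imwrite('pics/s13.png',cv2.resize(c['pixels'][180:360,220:420,::-1],None,fx=3,fy=3,interpolation=cv2.INTER_CUBIC))
o=env.get_obs();print(o['opening']*87,o['eef_pos'],o['force'])
p=case(0,.05,.0);a=CY-90
for z in(.13,.018):p[2]=z;print(p,cmd(p,down(a)))
```

```text
53.084507653110485 [ 0.41141226 -0.24112051  0.01255615] [-0.98212058 -0.04206779  1.70699556]
[0.47204045 0.02288136 0.13      ] (array([-0.8791, -0.2053, -0.3917]), array([ 0.    , -0.0001,  0.0623]))
[0.47204045 0.02288136 0.018     ] (array([-0.8792, -0.2054, -0.0184]), array([ 0.    , -0.0001,  0.0623]))
```

View pics/s13.png

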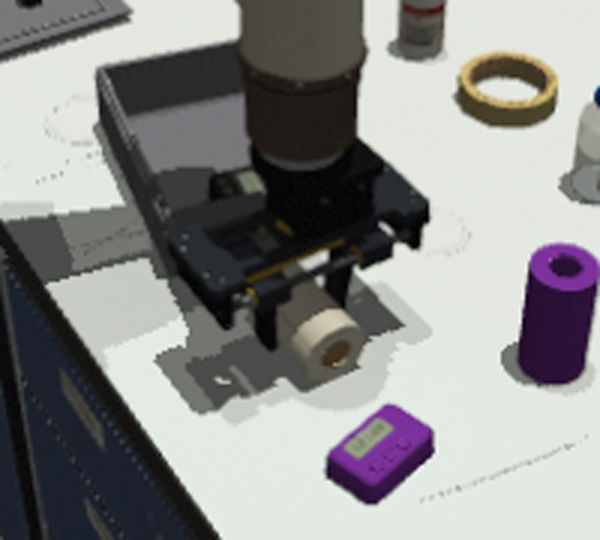

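Emit:
drive_tool:
  motion:
    - [[0,0,-0.1],[0,0,0],0]
    - [[0,0,-0.28],[0,0,0],0]
    - [[-0.1,-0.02,-0.41],[0,0,0.01],0]
    - [[-0.3,-0.07,-0.42],[0,0,0.03],0]
    - [[-0.5,-0.12,-0.42],[0,0,0.05],0]
    - [[-0.7,-0.16,-0.42],[0,0,0.062],0]
    - [[-0.879,-0.205,-0.41],[0,0,0.062],0]
    - [[-0.879,-0.205,-0.4],[0,0,0.062],0]
    - [[-0.879,-0.205,-0.25],[0,0,0.062],0]
    - [[-0.879,-0.205,-0.12],[0,0,0.062],0]
    - [[-0.879,-0.205,-0.06],[0,0,0.062],0]
    - [[-0.879,-0.205,-0.03],[0,0,0.062],0]
    - [[-0.879,-0.205,-0.018],[0,0,0.062],0]
    - [[-0.879,-0.205,-0.018],[0,0,0.062],0]

```text
time: 18.95
eef_pos: [0.4724, 0.0225, 0.0186]
ee_rot: [-1.998, 2.423, -0.001]
force: [0.3, 0.4, -1.5]
opening: 0.608
```

Run:
```python
from h import *
c=cam('scene');d=cam('side')
a=cv2.resize(c['pixels'][140:300,220:380,::-1],None,fx=2.4,fy=2.4,interpolation=cv2.INTER_CUBIC)
b=cv2.resize(d['pixels'][130:290,280:440,::-1],None,fx=2.4,fy=2.4,interpolation=cv2.INTER_CUBIC)
cv2.imwrite('pics/s14.png',np.hstack([a,b]))
o=env.get_obs();print(o['opening']*87,o['eef_pos'],o['force'])
```

```text
53.04643552622491 [0.47247352 0.022677   0.01858151] [-0.30632643 -1.25743008  2.42837614]
```

View pics/s14.png

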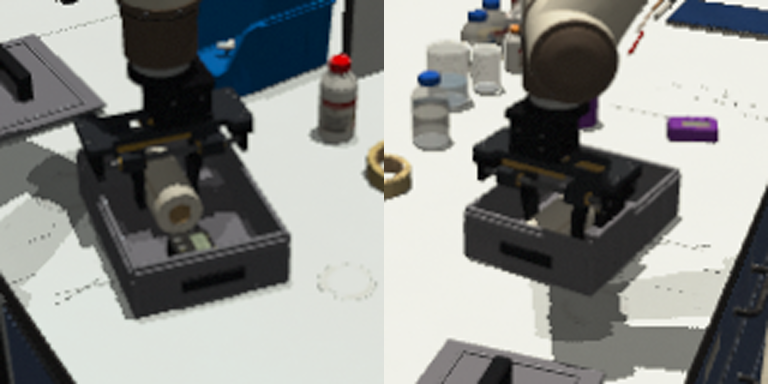

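Emit:
drive_tool:
  motion:
    - [[0,0,0.001],[0,0,0],0.65]
    - [[0,0,0.001],[0,0,0],0.7]
    - [[0,0,0],[0,0,0],0.75]
    - [[0,0,0],[0,0,0],0.75]
    - [[0,0,-0.05],[0,0,0],0.75]
    - [[0,0,-0.2],[0,0,0],0.75]
    - [[0,0,-0.4],[0,0,0],0.8]
    - [[-0.05,0,-0.6],[0,0,0],1]
    - [[-0.08,0,-0.8],[0,0,0],1]
    - [[-0.08,0,-0.97],[0,0,0],1]
    - [[-0.08,0,-0.97],[0,0,0],1]
    - [[-0.08,0,-0.97],[0,0,0],1]

```text
time: 20.55
eef_pos: [0.4759, 0.0464, 0.308]
ee_rot: [1.999, -2.423, -0.001]
force: [0.3, -0.2, -0.1]
opening: 0.997
```

Run:
```python
from h import *
import pickle
c=cam('wrist');save(c,'w15');pickle.dump(c,open('w15.pkl','wb'))
o=env.get_obs();print(o['eef_pos'])
print(cmd([.419,.46,.27],down(0)))
```

```text
[0.47575835 0.04625434 0.3073378 ]
(array([-1.3182,  0.4476,  0.1239]), array([ 0.0008, -0.0003, -0.0609]))
```

View pics/w15.png

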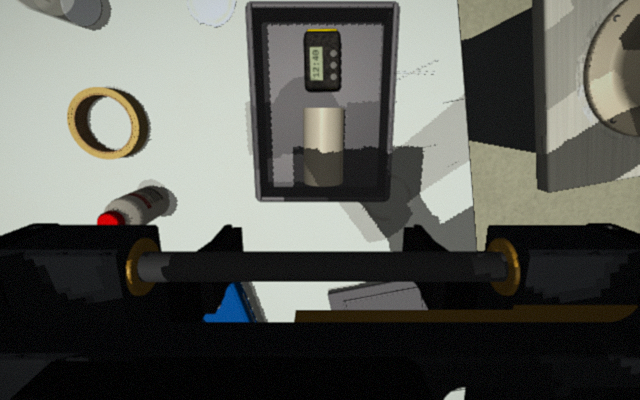

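Wrist view: the timer is flat at (322,60) and the roll lies at (324,147), both on the case floor. Next, view the lid.

Emit:
drive_tool:
  motion:
    - [[-0.95,0.32,0.1],[0,0,-0.06],1]
    - [[-0.95,0.32,0.1],[0,0,-0.06],1]
    - [[-0.95,0.32,0.1],[0,0,-0.06],1]
    - [[-0.95,0.32,0.1],[0,0,-0.06],1]
    - [[-0.95,0.32,0.1],[0,0,-0.06],1]
    - [[-0.95,0.32,0.1],[0,0,-0.06],1]

```text
time: 21.35
eef_pos: [0.4351, 0.3468, 0.2752]
ee_rot: [2.219, -2.216, 0.001]
force: [-0.1, -1.3, -1.2]
opening: 1.001
```

Run:
```python
from h import *
o=env.get_obs();print(o['eef_pos'])
print(cmd([.425,.46,.28],down(0)))
```

```text
[0.43512186 0.34676101 0.27518184]
(array([-0.3774,  0.0333, -0.0177]), array([ 0.0012, -0.0015,  0.0004]))
```

Emit:
drive_tool:
  motion:
    - [[-0.37,0.033,-0.05],[0,0,0],1]
    - [[-0.37,0.033,-0.05],[0,0,0],1]
    - [[-0.37,0.033,-0.05],[0,0,0],1]
    - [[-0.37,0.033,-0.05],[0,0,0],1]

```text
time: 21.85
eef_pos: [0.4268, 0.4543, 0.2923]
ee_rot: [2.216, -2.223, 0.002]
force: [-0.3, 0.4, 0.2]
opening: 1.0
```

Run:
```python
from h import *
import pickle
c=cam('wrist');save(c,'w16');pickle.dump(c,open('w16.pkl','wb'))
o=env.get_obs();print(o['eef_pos'])
```

```text
[0.42693461 0.45396038 0.29280132]
```

View pics/w16.png

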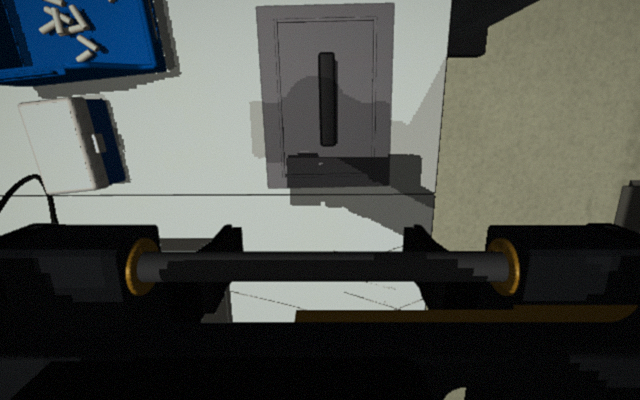

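```bash
cat >> h.py <<'E'
def inter(a,b):
    A=np.array([[a[0],-b[0]],[a[1],-b[1]]]);s=np.linalg.solve(A,[b[2]-a[2],b[3]-a[3]]);return [a[2]+s[0]*a[0],a[3]+s[0]*a[1]]
def quad(c,z,L,R,T,B):
    """each: (start,stop,step, f(lo),..) scans: L,R = (rows, linear guess x(row)), T,B=(cols, guess y(col)), +-7px"""
    g=cv2.GaussianBlur(c['pixels'].astype(np.float32).max(2),(3,3),0);out=[]
    for n,(rng,(p0,p1)) in zip('LRTB',(L,R,T,B)):
        pts=[]
        for k in rng:
            if n in 'LR':
                x=p0[0]+(p1[0]-p0[0])*(k-p0[1])/(p1[1]-p0[1]);a=int(round(x))-7;s=g[k,a:a+15]
            else:
                y=p0[1]+(p1[1]-p0[1])*(k-p0[0])/(p1[0]-p0[0]);a=max(int(round(y))-7,0);s=g[a:a+15,k]
            d=np.abs(np.diff(s));j=np.argmax(d)
            w=d[max(j-2,0):j+3];u=(w*np.arange(max(j-2,0),max(j-2,0)+len(w))).sum()/w.sum()+a+.5
            pts.append((u,k) if n in 'LR' else (k,u))
        X=plane(c,pts,z)[:,:2].astype(np.float32)
        l=cv2.fitLine(X,cv2.DIST_HUBER,0,.01,.01).ravel();r=(X-l[2:])@[-l[1],l[0]]
        print(n,round(float(np.degrees(np.arctan2(l[1],l[0]))%180),2),'rms',r.std().round(5));out.append(l)
    L,R,T,B=out
    Q=np.array([inter(L,T),inter(T,R),inter(R,B),inter(B,L)]);return rect(Q)
E
python3 - <<'E'
from h import *
import pickle
np.set_printoptions(suppress=True,precision=4)
c=pickle.load(open('w16.pkl','rb'))
cv2.imwrite('pics/w16c.png',cv2.resize(c['pixels'][0:200,240:410,::-1],None,fx=3,fy=3,interpolation=cv2.INTER_CUBIC))
print(quad(c,.014,(range(15,175,4),((257,6),(268,187))),(range(10,120,4),((393.5,4),(390,184))),(range(265,385,4),((257,6.5),(393,3))),(range(300,385,4),((268,188),(389,184)))))
m=np.zeros((400,640),np.uint8);im=c['pixels'];m[45:153,305:345]=(im[45:153,305:345].max(2)<52)*255
cs,_=cv2.findContours(m,cv2.RETR_EXTERNAL,2);k=max(cs,key=cv2.contourArea);r=cv2.minAreaRect(k);print(r)
b=cv2.boxPoints(r)
print(rect(plane(c,b,.053)))
# case again with both pictures
c=pickle.load(open('w5.pkl','rb'))
f=lambda x,y:((x+.5)/2.6-.5+230,(y+.5)/2.6-.5)
tl,tr,br,bl=[f(*p) for p in[(40,42),(434,41),(410,549),(68,549)]]
print('case',quad(c,.068,(range(25,200,4),(tl,bl)),(range(25,140,4),(tr,br)),(range(255,390,4),(tl,tr)),(range(265,350,4),(bl,br))))
E
```

```text
L 91.05 rms 0.00017
R 90.97 rms 0.00015
T 0.94 rms 0.00013
B 1.01 rms 0.00022
(array([0.4215, 0.3704], dtype=float32), array([0.1715, 0.2309, 0.1712, 0.2311], dtype=float32), np.float32(91.01))
((327.9381408691406, 98.96492004394531), (94.24024963378906, 18.848051071166992), 88.60282135009766)
(array([0.4201, 0.3706]), array([0.0218, 0.1084, 0.0234, 0.1084]), np.float64(91.45))
L 78.95 rms 0.00015
R 78.96 rms 0.00014
T 169.19 rms 0.00015
B 169.16 rms 0.00018
case (array([ 0.4627, -0.0262], dtype=float32), array([0.1744, 0.2332, 0.1745, 0.2331], dtype=float32), np.float32(78.95))
```

View pics/w16c.png

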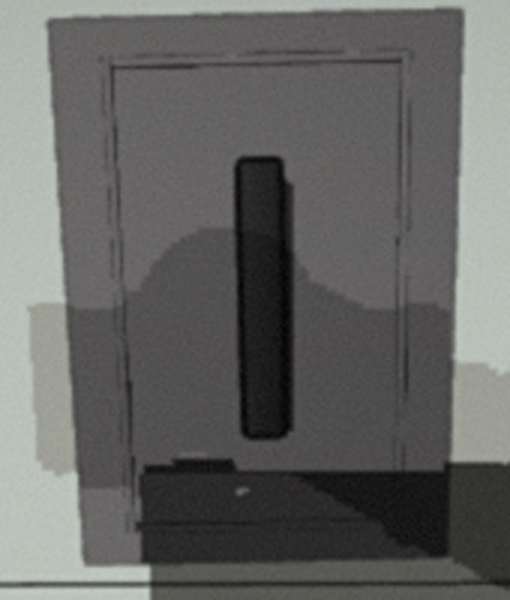

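Run:
```python
from h import *
import pickle
c=pickle.load(open('w15.pkl','rb'))
print('case',quad(c,.068,(range(12,195,4),((247,2),(257,201))),(range(12,130,4),((398,2),(389,200))),(range(255,390,4),((247,2),(398,2))),(range(265,340,4),((257,201),(389,200)))))
for z in(.06,.026):print(cmd([.4213,.3704,z],down(1)))
```

```text
L 78.94 rms 1e-04
R 78.97 rms 0.00015
T 169.01 rms 2e-05
B 169.11 rms 4e-05
case (array([ 0.4627, -0.0255], dtype=float32), array([0.1744, 0.232 , 0.1745, 0.2323], dtype=float32), np.float32(78.96))
(array([0.2769, 0.017 , 0.7766]), array([ 0.0003, -0.0007, -0.0067]))
(array([0.2767, 0.0168, 0.89  ]), array([ 0.0003, -0.0007, -0.0067]))
```

The lid plate measures 171.3x231 mm, centre (0.4214, 0.3704), long axis at 91.0°. The case re-measures at (0.4627, -0.026) and 79.0°, so the two agree. Grasp the lid bar.

Emit:
drive_tool:
  motion:
    - [[0.2,0.017,0.1],[0,0,-0.005],1]
    - [[0.277,0.017,0.3],[0,0,-0.006],1]
    - [[0.277,0.017,0.5],[0,0,-0.006],1]
    - [[0.277,0.017,0.68],[0,0,-0.006],1]
    - [[0.277,0.017,0.78],[0,0,-0.006],1]
    - [[0.277,0.017,0.85],[0,0,-0.006],1]
    - [[0.277,0.017,0.888],[0,0,-0.006],1]
    - [[0.277,0.017,0.888],[0,0,-0.006],1]
    - [[0.277,0.017,0.888],[0,0,-0.006],0.4]
    - [[0.277,0.017,0.888],[0,0,-0.006],0]
    - [[0.277,0.017,0.888],[0,0,-0.006],0]
    - [[0.277,0.017,0.888],[0,0,-0.006],0]
    - [[0.277,0.017,0.888],[0,0,-0.006],0]
    - [[0.277,0.017,0.888],[0,0,-0.006],0]
  force: 40

```text
time: 23.65
eef_pos: [0.4215, 0.3723, 0.0272]
ee_rot: [2.239, -2.203, 0.0]
force: [0.1, -0.0, -0.6]
opening: 0.403
```

Run:
```python
from h import *
o=env.get_obs();print(o['opening']*87,o['eef_pos'],o['force'],Ro.from_rotvec(o['ee_rot']).as_matrix().round(4).tolist())
c=cam('side');cv2.imwrite('pics/d17.png',cv2.resize(c['pixels'][200:380,220:420,::-1],None,fx=3,fy=3,interpolation=cv2.INTER_CUBIC))
```

```text
35.06905686164591 [0.42151105 0.37234138 0.02724009] [ 0.09142909 -0.0007541  -0.64212584] [[0.0163, -0.9999, 0.0], [-0.9999, -0.0163, -0.0003], [0.0003, -0.0, -1.0]]
```

View pics/d17.png

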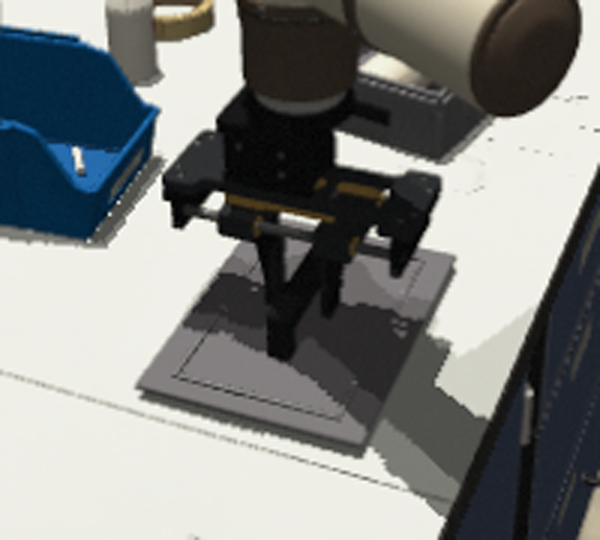

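Still closing (35 mm). A few more rows.

Emit:
drive_tool:
  motion:
    - [[0,0,0],[0,0,0],0]
    - [[0,0,0],[0,0,0],0]
    - [[0,0,0],[0,0,0],0]
    - [[0,0,0],[0,0,0],0]

```text
time: 24.2
eef_pos: [0.4214, 0.3723, 0.0272]
ee_rot: [2.239, -2.203, 0.0]
force: [-0.7, 0.4, 0.3]
opening: 0.221
```

Run:
```python
from h import *
o=env.get_obs();print(o['opening']*87,o['eef_pos'])
# lid centre relative to tool along bar: lid y .3704 vs tcp
d=.3704-o['eef_pos'][1];print('lid offset +y',d)
for z in (.2,.13,.0875):
    p=case(0,-d,z); p[:2]=p[:2]+[.0002,.0003]; print(p,cmd(p,down(-11-.0)))
```

```text
19.197954941262562 [0.42136901 0.37226223 0.02718436]
lid offset +y -0.0018622308103611318
[ 0.46305533 -0.02407198  0.2       ] (array([ 1.3235, -0.1172, -0.5755]), array([ 0.0001, -0.0002,  0.0663]))
[ 0.46305533 -0.02407198  0.13      ] (array([ 1.3234, -0.1173, -0.3421]), array([ 0.0001, -0.0002,  0.0663]))
[ 0.46305533 -0.02407198  0.0875    ] (array([ 1.3233, -0.1173, -0.2005]), array([ 0.0001, -0.0002,  0.0663]))
```

Emit:
drive_tool:
  motion:
    - [[0,0,-0.05],[0,0,0],0]
    - [[0,0,-0.2],[0,0,0],0]
    - [[0,0,-0.38],[0,0,0],0]
    - [[0.1,0,-0.53],[0,0,0.01],0]
    - [[0.25,-0.02,-0.57],[0,0,0.025],0]
    - [[0.4,-0.035,-0.57],[0,0,0.04],0]
    - [[0.55,-0.05,-0.57],[0,0,0.05],0]
    - [[0.7,-0.06,-0.57],[0,0,0.066],0]
    - [[0.85,-0.075,-0.57],[0,0,0.066],0]
    - [[0.98,-0.087,-0.57],[0,0,0.066],0]
    - [[0.98,-0.087,-0.57],[0,0,0.066],0]

```text
time: 25.58
eef_pos: [0.4518, 0.0765, 0.1988]
ee_rot: [1.994, -2.427, 0.0]
force: [0.5, 0.0, -2.6]
opening: 0.224
```

Run:
```python
from h import *
o=env.get_obs();print(o['opening']*87,o['eef_pos'])
d=-.0019
for z in (.2,.13,.1):
    p=case(0,-d,z); p[:2]=p[:2]+[.0002,.0003]; print(p,cmd(p,down(-11)))
c=cam('side');save(c,'d18')
```

```text
19.51809305483012 [0.45178051 0.076496   0.19877062]
[ 0.46306254 -0.02403491  0.2       ] (array([ 0.3214, -0.1019, -0.004 ]), array([ 0.    , -0.0001, -0.001 ]))
[ 0.46306254 -0.02403491  0.13      ] (array([ 0.3214, -0.1019,  0.2293]), array([ 0.    , -0.0001, -0.001 ]))
[ 0.46306254 -0.02403491  0.1       ] (array([ 0.3214, -0.1019,  0.3293]), array([ 0.    , -0.0001, -0.001 ]))
```

View pics/d18.png

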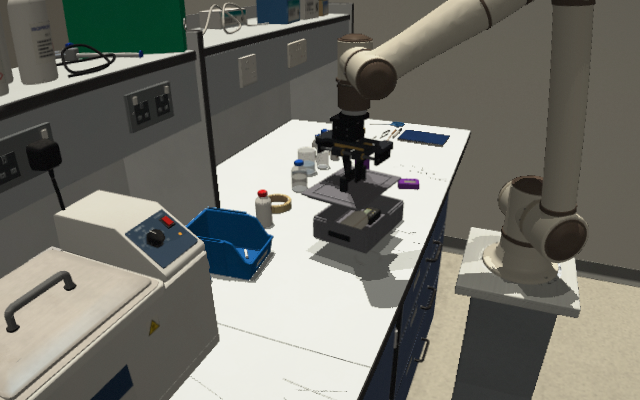

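The lid is held level over the case, at about (350,185) in the side view. Align it and descend to just above the rim.

Emit:
drive_tool:
  motion:
    - [[0.16,-0.05,0],[0,0,-0.001],0]
    - [[0.321,-0.102,0.05],[0,0,-0.001],0]
    - [[0.321,-0.102,0.15],[0,0,-0.001],0]
    - [[0.321,-0.102,0.25],[0,0,-0.001],0]
    - [[0.321,-0.102,0.32],[0,0,-0.001],0]
    - [[0.321,-0.102,0.32],[0,0,-0.001],0]
    - [[0.321,-0.102,0.32],[0,0,-0.001],0]

```text
time: 26.5
eef_pos: [0.4652, -0.0208, 0.1034]
ee_rot: [-2.004, 2.418, -0.002]
force: [-0.1, 0.9, -2.6]
opening: 0.226
```

Run:
```python
from h import *
o=env.get_obs();print(o['opening']*87,o['eef_pos'],o['force'])
d=-.0019
for z in (.087,):
    p=case(0,-d,z); p[:2]=p[:2]+[.0002,.0003]; print(p,cmd(p,down(-11)))
c=cam('side');e=cam('scene')
a=cv2.resize(e['pixels'][140:290,220:370,::-1],None,fx=2.6,fy=2.6,interpolation=cv2.INTER_CUBIC)
b=cv2.resize(c['pixels'][120:270,285:435,::-1],None,fx=2.6,fy=2.6,interpolation=cv2.INTER_CUBIC)
cv2.imwrite('pics/s19.png',np.hstack([a,b]))
```

```text
19.67932940244535 [ 0.46518593 -0.0208419   0.10337251] [-0.12371228  0.94528652 -2.64885975]
[ 0.46306254 -0.02403491  0.087     ] (array([0.0118, 0.0051, 0.0546]), array([-0.0006,  0.0001,  0.0017]))
```

View pics/s19.png

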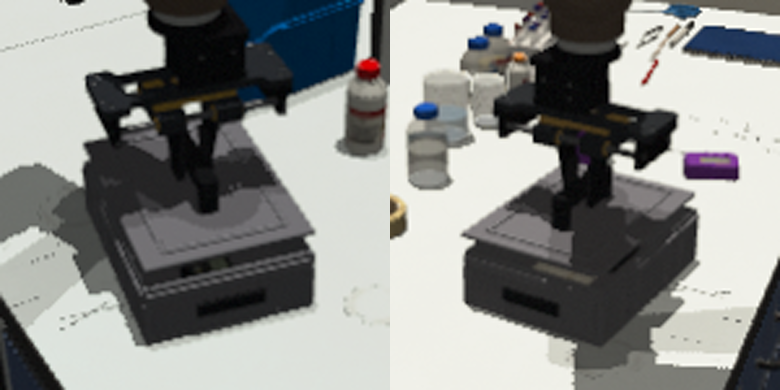

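Emit:
drive_tool:
  motion:
    - [[0.012,0.005,0],[0,0,0.0017],0]
    - [[0.012,0.005,0],[0,0,0.0017],0]
    - [[0.012,0.005,0],[0,0,0.0017],0]

```text
time: 26.98
eef_pos: [0.4621, -0.0249, 0.1026]
ee_rot: [-1.996, 2.425, -0.001]
force: [0.3, -0.0, -2.3]
opening: 0.227
```

Run:
```python
from h import *
for i in range(3):
    cam('wrist');o=env.get_obs();p=case(0,.0019,.087); p[:2]=p[:2]+[.0002,.0003]; print(o['eef_pos'],cmd(p,down(-11)),Ro.from_rotvec(o['ee_rot']).as_matrix()[:,2])
```

```text
[ 0.46207069 -0.024853    0.10249846] (array([-0.0033, -0.0027,  0.0517]), array([-0.0001, -0.    , -0.0005])) [ 3.37717894e-04 -1.59492399e-04 -9.99999930e-01]
[ 0.46205672 -0.02483124  0.10243798] (array([-0.0033, -0.0028,  0.0515]), array([-0.0001, -0.    , -0.0005])) [ 2.22707655e-04 -1.95356635e-04 -9.99999956e-01]
[ 0.4620848  -0.02481845  0.10239469] (array([-0.0032, -0.0027,  0.0513]), array([-0.0001, -0.0001, -0.0004])) [ 1.69813098e-04 -2.28480033e-04 -9.99999959e-01]
```

Emit:
drive_tool:
  motion:
    - [[-0.003,-0.0027,0.01],[0,0,-0.0004],0]
    - [[-0.003,-0.0027,0.02],[0,0,-0.0004],0]
    - [[-0.003,-0.0027,0.028],[0,0,-0.0004],0]
    - [[-0.003,-0.0027,0.034],[0,0,-0.0004],0]
    - [[-0.003,-0.0027,0.04],[0,0,-0.0004],0]
    - [[-0.003,-0.0027,0.04],[0,0,-0.0004],0]

```text
time: 27.88
eef_pos: [0.4629, -0.0241, 0.0902]
ee_rot: [1.998, -2.424, 0.0]
force: [0.1, -0.2, -2.7]
opening: 0.225
```

The lip is already 5 mm below the rim with no added force, so it is inside. Down the rest.

Emit:
drive_tool:
  motion:
    - [[0,0,0.004],[0,0,0],0]
    - [[0,0,0.007],[0,0,0],0]
    - [[0,0,0.01],[0,0,0],0]
    - [[0,0,0.012],[0,0,0],0]
    - [[0,0,0.012],[0,0,0],0]

```text
time: 28.5
eef_pos: [0.463, -0.0241, 0.0872]
ee_rot: [1.998, -2.424, 0.001]
force: [-1.9, -0.4, 3.1]
opening: 0.228
```

Contact on the rim at z 0.0872, as predicted. Release and rise.

Emit:
drive_tool:
  motion:
    - [[0,0,0],[0,0,0],0.4]
    - [[0,0,0],[0,0,0],0.6]
    - [[0,0,0],[0,0,0],0.6]
    - [[0,0,0],[0,0,0],0.6]
    - [[0,0,-0.05],[0,0,0],0.6]
    - [[0,0,-0.2],[0,0,0],0.7]
    - [[0,0,-0.4],[0,0,0],0.8]
    - [[-0.2,0,-0.6],[0,0,0],1]
    - [[-0.3,0,-0.7],[0,0,0],1]
    - [[-0.3,0,-0.7],[0,0,0],1]
    - [[-0.3,0,-0.7],[0,0,0],1]

```text
time: 29.88
eef_pos: [0.4796, 0.0645, 0.2961]
ee_rot: [1.998, -2.423, -0.001]
force: [-0.2, 0.4, -0.6]
opening: 0.995
```

Run:
```python
from h import *
import pickle
w=cam('wrist');save(w,'w20');pickle.dump(w,open('w20.pkl','wb'));c=cam('side');e=cam('scene')
a=cv2.resize(e['pixels'][140:290,220:370,::-1],None,fx=2.6,fy=2.6,interpolation=cv2.INTER_CUBIC)
b=cv2.resize(c['pixels'][150:270,285:435,::-1],None,fx=2.6,fy=2.6*1.25,interpolation=cv2.INTER_CUBIC)
cv2.imwrite('pics/s20.png',np.hstack([a,b]));print(env.get_obs()['eef_pos'],env.get_obs()['time'])
save(e,'s20f')
```

```text
[0.47937674 0.06347319 0.29538774] 30.025
```

View pics/s20.png

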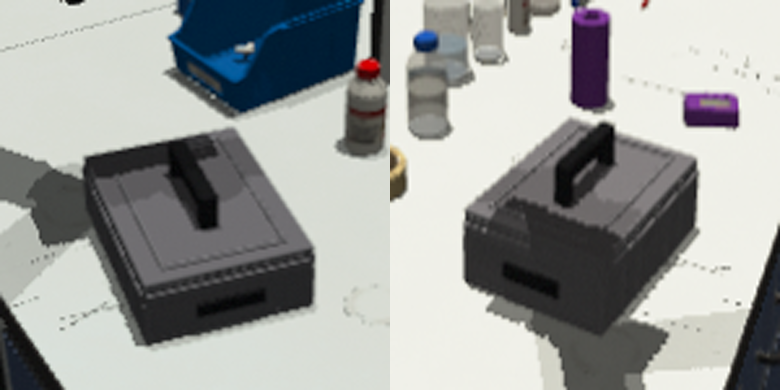

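View pics/w20.png

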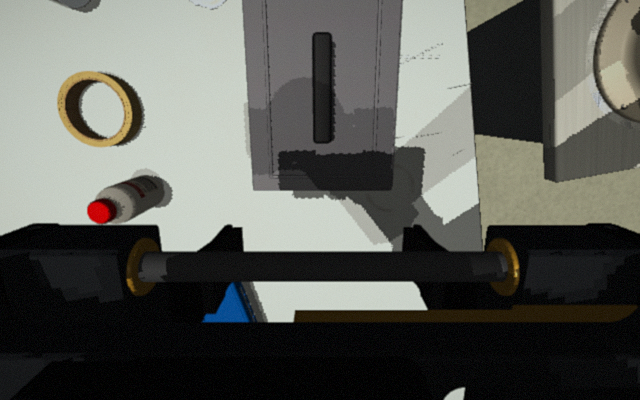

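The lid sits flush all round in both views. One numeric check from a pose that shows the whole lid.

Emit:
drive_tool:
  motion:
    - [[0.11,0,-0.1],[0,0,0],1]
    - [[0.11,0,-0.1],[0,0,0],1]
    - [[0.11,0,-0.1],[0,0,0],1]
    - [[0.11,0,-0.1],[0,0,0],1]

```text
time: 30.52
eef_pos: [0.4735, 0.032, 0.3255]
ee_rot: [1.997, -2.423, -0.001]
force: [-0.7, -1.0, 0.0]
opening: 0.999
```

Run:
```python
from h import *
import pickle
w=cam('wrist');save(w,'w21');pickle.dump(w,open('w21.pkl','wb'));print(env.get_obs()['eef_pos'])
q=[case(x,y,.074) for x,y in((.086,-.116),(-.086,-.116),(-.086,.116),(.086,.116))]
tl,tr,br,bl=proj(w,q);print(tl,tr,br,bl)
r=lambda a,b:range(int(a)+8,int(b)-8,4)
print(quad(w,.074,(r(tl[1],bl[1]),(tl,bl)),(r(tr[1],br[1]-50),(tr,br)),(r(tl[0],tr[0]),(tl,tr)),(r(bl[0],br[0]),(bl,br))))
print('bottle/tape', plane(w,[(97,211)],.111))
```

```text
[0.47354459 0.03205796 0.32567806]
[248.24786497  18.69907304] [395.85193666  18.5554597 ] [386.14758516 209.11285313] [258.5649498  209.38101896]
L 78.94 rms 0.00016
R 79.02 rms 0.00133
T 168.98 rms 4e-05
B 169.16 rms 0.00161
(array([ 0.4628, -0.0261], dtype=float32), array([0.1723, 0.2304, 0.1726, 0.2309], dtype=float32), np.float32(78.98))
bottle/tape [[0.7543893  0.02543235 0.111     ]]
```

View pics/w21.png

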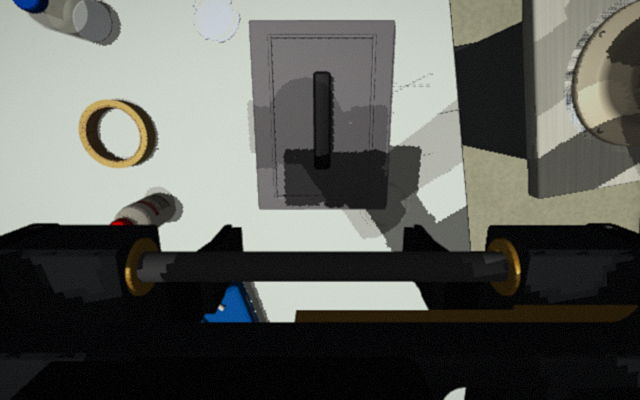

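The lid centre is (0.4628, -0.0261) against the case at (0.4627, -0.026), both at 79.0°. Its apparent size, 172x231 mm, also fits the seated height. The bystanders are where they were, so I'm handing in.

Run:
```python
from cell import env
print(env.job_done(), env.get_obs()['time'])
```

```text
the job is handed in; nothing more can be done
the job is handed in; nothing more can be done
```

The timer and roll are packed on the case floor and the lid is on. I handed the job in at about 30.6 s; it gives no verdict, so the results below are my own checks.

**What I did**
- **Timer:** picked up and set flat in the case.
- **Roll:** gripped with the tool tilted 50°, turned level and lowered onto the worktop until it touched at about 6 N. I then re-gripped it from above and laid it in the case, so it never toppled.
- **Lid:** lowered onto the rim until it made contact, then released and the arm moved clear.

**Last checks**
- **Contents:** before the lid went on, the wrist view showed the timer flat and the roll on its side, both on the floor.
- **Lid position:** it measures within about 0.5 mm and 0.1° of the case. Its apparent size fits the seated height, and it looks flush all round in both fixed views.
- **Bystanders:** the bottles and tape ring look untouched by eye, but I did not measure them at the end.

**What disagreed**
- **Fixed cameras:** at the start they disagreed by up to 20 mm in y. I used triangulation and the wrist camera instead.
- **Case width:** the rim measured about 1% large, with no effect on the centre.
- **Roll on the worktop:** it moved about 1–2 cm after I released it, so I measured it again before picking it up.
- **Lid edges:** shadows made the near and right lid edges noisier in the last fit, about 1.5 mm.

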